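# Put away the stationery delivery

### The job

Put away the stationery delivery. Stack all the stock cartons flat in one straight, square column on the wooden base board, long sides along the board's long side, wide cartons below the narrow ones; then take the tin out of the basket and lay it flat on top of the column, lined up the same way. Seat every hand stamp upright in the tray nest that matches its foot (before or after, as you like), and leave the other desk things where they are.

Things in the scene. Friction and masses are not known exactly. Their poses are not given: they have to be found in the camera images.
- wide1: a wide stock carton: closed plain cardboard box with a strip of white tape along it, 104 mm long (its x axis) x 60 mm wide (y) x 40 mm high (z), 0.17-0.34 kg; starts flat on the counter; origin at the centre of its underside. May be absent (None).
- wide2: a wide stock carton: closed plain cardboard box with a strip of white tape along it, 104 mm long (its x axis) x 60 mm wide (y) x 40 mm high (z), 0.17-0.34 kg; starts flat on the counter; origin at the centre of its underside. May be absent (None).
- narrow1: a narrow stock carton: closed plain cardboard box with a strip of white tape along it, 84 mm long (x) x 50 mm wide (y) x 32 mm high (z), 0.1-0.21 kg; starts flat on the counter; origin at the centre of its underside. May be absent (None).
- narrow2: a narrow stock carton: closed plain cardboard box with a strip of white tape along it, 84 mm long (x) x 50 mm wide (y) x 32 mm high (z), 0.1-0.21 kg; starts flat on the counter; origin at the centre of its underside. May be absent (None).
- tin: the closed metal tin, 64 mm long (x) x 44 mm wide (y) x 28 mm high (z), about 0.12 kg (its lid is fixed on; rounded edges); starts flat on the floor of the basket; origin at the centre of its underside.
- stamp_square: hand stamp with a square foot 34 x 34 mm, 18 mm high, dark wood over a thin rubber sole; on it stands a square wooden handle 20 x 20 mm (faces along the stamp's x and y axes), up to 54 mm above the underside; 0.12 kg; starts upright on the counter; origin at the centre of the underside. May be absent (None).
- stamp_round: hand stamp with a round foot 40 mm across, 18 mm high, dark wood over a thin rubber sole; on it stands a square wooden handle 20 x 20 mm (faces along the stamp's x and y axes), up to 54 mm above the underside; 0.12 kg; starts upright on the counter; origin at the centre of the underside. May be absent (None).
- stamp_oblong: hand stamp with an oblong foot 50 mm along its x axis by 27 mm along its y axis, 18 mm high, dark wood over a thin rubber sole; on it stands a square wooden handle 20 x 20 mm (faces along the stamp's x and y axes), up to 54 mm above the underside; 0.12 kg; starts upright on the counter; origin at the centre of the underside. May be absent (None).
- board: dark wooden base board fixed on the counter, 72 mm (its x axis) x 116 mm (its y axis, the long side) x 8 mm high; origin at the centre of its underside. The column stands on it.
- board_top (a point): centre of the board's upper face
- tray: light grey stamp tray fixed on the counter, 72 mm (x) x 148 mm (y) x 14 mm high, with three nests in a row along y, each 8 mm deep (floor 6 mm above the counter) and 2 mm wider all round than its stamp: square at the -y end, round in the middle, oblong at the +y end; origin at the centre of its underside; the square nest's sides lie along its x and y axes.
- tray_hole0 (a point): centre of the mouth of the tray's square nest (square, 38 x 38 mm), level with the tray's top, 14 mm above the counter; axes as the tray's
- tray_hole1 (a point): centre of the mouth of the tray's round nest (round, 44 mm across), level with the tray's top, 14 mm above the counter; axes as the tray's
- tray_hole2 (a point): centre of the mouth of the tray's oblong nest (oblong, 54 mm along the tray's x axis by 31 mm along its y axis), level with the tray's top, 14 mm above the counter; axes as the tray's
- basket: grey open plastic basket fixed on the counter, 130 mm (x) x 150 mm (y) x 55 mm high, walls and floor 4 mm; origin at the centre of its underside. The tin starts in it.
- stapler: black stapler, about 140 mm long, 50 mm high; not part of the job, leave it where it is
- tape_roll: roll of clear tape lying flat, 68 mm across, 19 mm high; not part of the job, leave it where it is
- note_pad: yellow note pad, 50 x 50 x 16 mm; not part of the job, leave it where it is
- mug: white mug, 80 mm across, 90 mm high; not part of the job, leave it where it is
- calculator: grey desk calculator, 170 x 110 x 26 mm; not part of the job, leave it where it is
- pen: blue pen, 10 mm thick, 140 mm long; not part of the job, leave it where it is
Things that resemble listed ones, but are neither listed nor needed, are in the scene too. Leave any pink or yellow look-alike of the stamp_square alone.

How it is judged:
On the way, in this order (a step that is already met when the one before it is completed fails the run):
1. all the cartons present stand in one square column on the board, wide below narrow (horizontal distance between each of wide1, wide2, narrow1, narrow2 and board_top below 0.01 m and angle between each of wide1, wide2, narrow1, narrow2's own z axis and vertical below 0.06 rad and angle between the x axis of each of wide1, wide2, narrow1, narrow2 and the y axis of board, either way round below 0.14 rad and linear speed of each of wide1, wide2, narrow1, narrow2 below 0.02 m/s and z of each of wide1, wide2 in the frame of narrow1 below -0.02 m and z of each of wide1, wide2 in the frame of narrow2 below -0.02 m), for 0.2 s.
2. the tin lies on top of that column (all of step 1 and horizontal distance between tin and board_top below 0.01 m and angle between tin's own z axis and vertical below 0.06 rad and angle between the x axis of tin and the y axis of board, either way round below 0.14 rad and linear speed of tin below 0.02 m/s and z of each of wide1, wide2, narrow1, narrow2 in the frame of tin below -0.02 m), for 0.2 s.
At the end, for the whole second after the job is handed in: Cartons and tin flat (3 deg), centres within 10 mm of the board's centre line, long sides within 8 deg of its long side, wide below narrow below tin; each stamp upright (4 deg), in its own nest at least 5.5 mm deep; all at rest (all of step 2 and horizontal distance between stamp_square and tray_hole0 below 0.007 m and z of stamp_square in the frame of tray_hole0 below -0.0055 m and angle between each of stamp_square, stamp_round, stamp_oblong's own z axis and vertical below 0.08 rad and linear speed of each of stamp_square, stamp_round, stamp_oblong below 0.02 m/s and horizontal distance between stamp_round and tray_hole1 below 0.007 m and z of stamp_round in the frame of tray_hole1 below -0.0055 m and horizontal distance between stamp_oblong and tray_hole2 below 0.007 m and z of stamp_oblong in the frame of tray_hole2 below -0.0055 m); the robot touches nothing.
It fails at once if a bystander (stapler, tape roll, note pad, mug, calculator, pen) is moved by more than 50 mm (distance of any of stapler, tape_roll, note_pad, mug, calculator, pen from where it was at the start of the episode above 0.05 m).
Of wide1, wide2, narrow1, narrow2 only 3 to 4 are there at a start; the rules pass over those that are not, and their reading is None.
Of stamp_square, stamp_round, stamp_oblong only 2 to 3 are there at a start; the rules pass over those that are not, and their reading is None.
At some moment in a run one of stamp_square, stamp_round, stamp_oblong may be knocked a few centimetres aside while the robot is not near it.
Once in a run the grip may slacken for a moment while it holds something.
It also fails if it takes over 200 s, if anything falls off the work surface, if the arm or the gripper's body presses on something with over 40 N, if the wrist force passes 120 N, or if a joint passes its speed limit or range.

### The arm

A 6-joint arm with a two-finger parallel gripper is mounted at the origin on the work surface. World frame = base frame: x ahead of the robot, y to its left, z up, the work surface at z = 0. Lengths are in m, angles in rad, forces in N, time in s.
With the tool pointing down it reaches from about 0.4 to 0.925 m from the base axis. Payload 12.5 kg.
Tool frame: the origin (TCP) lies on the centre line of the jaws, within the pads' length; the fingertips stand 14 mm ahead of it and the grasp point (between the pads) lies 5 mm behind it (arm.tips_ahead is the distance from the TCP to the fingertips, in m); z points along the fingers, y is the line along which they close (so a half turn about z gives the same grasp; the last joint's range is limited). The gripper opens to 95 mm and grips with 3 to 60 N. Pads are 20 mm wide; open, the fingers measure 119 mm over their backs; the gripper's body (75 mm by 180 mm) begins 59 mm behind the grasp point.
Start: joints at [1.215, 0.491, 1.559, -0, 1.092, -0.106], TCP at [0.154, 0.606, 0.194] pointing down, gripper open.
Joint ranges: [-3.1, 3.1], [-0.84, 2.19], [0.05, 2.79], [-1.13, 4.28], [0.06, 2.93], [-2.69, 2.69]. Speed limits (rad/s): [2.22, 2.22, 2.79, 3.14, 3.14, 3.14].

### API

Orientations are given as [roll, pitch, yaw] about the fixed x, y, z axes, in that order (R = Rz(yaw) Ry(pitch) Rx(roll)).
In Python, from cell import sense, get_image, job, trace, arm gives the robot as it stands.
- The arm moves only by the tool move_arm, never from a script. Its argument "rows" is text: rows parted by semicolons, each of 4 numbers parted by spaces: the shift along the world's x, y, z in m, then the turn about the world's z in rad. In form: dx dy dz turn; .... A call has 1 to 5 rows; each row is the pose to reach, as a shift and turn from the pose commanded when the call began; what a row does not reach only later rows make up. A row lasts 1/10 s, in which the tool goes at most 50 mm and 8.59 degrees, less where a joint would pass 70% of its speed; a pose out of reach is approached as far as the arm can. A call with a gripper value outside its range is refused whole. "fingers" is the opening in per cent of the stroke, from 0 (shut) to 100 (fully open), set as the call begins (left out, the last holds). The fingers move at their own pace and stop on an object; "grip_force" is the grip in N (left out, the last holds). Time passes only in rows, so rows that repeat a pose let the fingers close. It gives the time, the measured TCP pose, the force, the opening and the grip force at its end, in the units of the state.
- sense(): the state, without advancing time (a new reading comes with each control period).
- get_image(name): name is "scene" or "top" or "wrist"; returns a dict with "image" (400x640x3 uint8, red, green, blue), "mtx" (3x3 intrinsics, pixels), "R" (3x3) and "t" (3): a world point X has camera coordinates R X + t. Camera axes: x right, y down, z forward; pixel columns grow to the right and rows downward; lengths in m; the calibration is good to about 2 mm. A picture is of the moment at which its call begins. There is no depth.
- job.close_job(): hands the job in; it is judged then, once.
Trained networks look in the newest picture that a camera, given by its name, has taken for a name from the list of things; names that differ only in an ending like _2 or _b are one class to them, and where a whole thing is asked for, a point or a joint stands for the part that bears it (a point fixed in the world has none). Each returns a list of dicts, best first, with "confidence" (0 to 1); they miss things now and then, are a little off and sometimes report something else, mostly with a low value. They report only what shows in the picture. A call takes as long as a camera call. They do not tell look-alikes from the thing itself.
- trace(camera, target): "region" (400x640 bool, what is visible of it) and "box" ([left, top, right, bottom] in pixels, round what is visible of it).
The state is a dict: "time": time; "q": joint angles; "dq": joint speeds; "joint_torque": joint torques, N m; "tool_pos": TCP position; "orientation": TCP orientation; "ft_force": force on the tool from outside, world axes, zero at the start; "wrist_torque": the same for the moment, N m; "opening": opening from 0.0 (shut) to 1.0 (fully open); "gripper_force": force on a finger pad.
Only numpy, scipy, OpenCV 4.12 (cv2) and the standard library are available. Lean on these libraries where they do the work, as an engineer would, in place of code of your own. Each camera call takes 0.05 s, during which the arm holds its last target. There are 200 camera calls.

## Working session

There is one attempt and no reset: what is moved stays moved. The work goes in short steps, Python scripts to look and compute and a tool call to move; the robot and the scene stay as the last step left them, time stands still between calls to the robot, and variables do not carry over. Pictures are saved under pics/ and viewed, at most 14 in all, crops included, and the job is handed in when it is done.

Besides the shell and the picture viewer there is one more tool, called as name(argument=value, ...), one argument or row to a line, values as JSON. move_arm: Moves the arm, as the interface text tells. Its arguments: {"type":"object","properties":{"rows":{"type":"string"},"fingers":{"type":"number"},"grip_force":{"type":"number"}},"required":["rows"]}

```bash
ls; mkdir -p pics; python3 - <<'E'
from cell import *
import cv2,numpy as np
for n in ["top","scene"]:
    d=get_image(n); cv2.imwrite(f"pics/{n}0.png",d["image"][:,:,::-1]); print(n,d["mtx"].tolist(),np.round(d["R"],4).tolist(),d["t"])
print(sense())
E
```

```text
pics
top [[429.6422665647013, 0.0, 314.7179714707413], [0.0, 429.6422665647013, 201.7936584211014], [0.0, 0.0, 1.0]] [[0.0098, -0.9999, -0.0026], [-0.9842, -0.0092, -0.1767], [0.1766, 0.0043, -0.9843]] [0.01541476 0.57619491 1.41542402]
scene [[369.83016403834586, 0.0, 320.2122923271059], [0.0, 369.83016403834586, 197.52639336873608], [0.0, 0.0, 1.0]] [[0.671, 0.7414, -0.0054], [0.594, -0.542, -0.5945], [-0.4436, 0.3957, -0.8041]] [-0.39672446 -0.29959882  1.42354089]
{'time': 0.1, 'q': array([ 1.21537216e+00,  4.91491245e-01,  1.55940954e+00, -2.69324241e-05,
        1.09172506e+00, -1.05622108e-01]), 'dq': array([ 0.00013729, -0.00244517, -0.00065955,  0.00039223,  0.00201214,
       -0.00100433]), 'joint_torque': array([ 1.84005759e-03, -6.13618183e+01, -2.58602035e+01,  6.93878462e-02,
        4.71043226e-02, -5.04241427e-05]), 'tool_pos': array([0.15441695, 0.605362  , 0.19371795]), 'orientation': array([-3.14056270e+00, -8.51710447e-05,  2.89180298e+00]), 'ft_force': array([-1.09148973,  0.55292123,  0.62210825]), 'wrist_torque': array([ 0.01122897, -0.02672822, -0.05130261]), 'gripper_force': 0.0, 'opening': 0.9985298227401996}
```

View pics/top0.png

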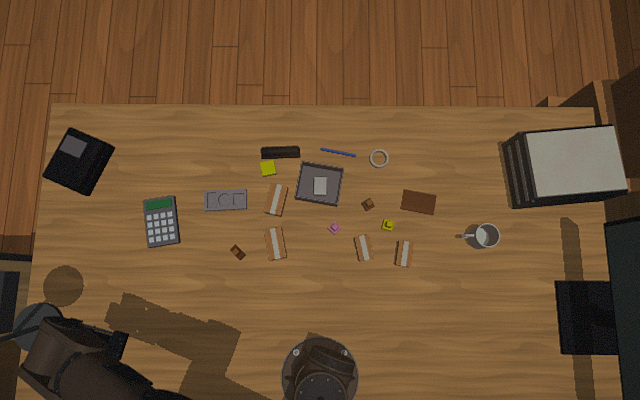

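View pics/scene0.png

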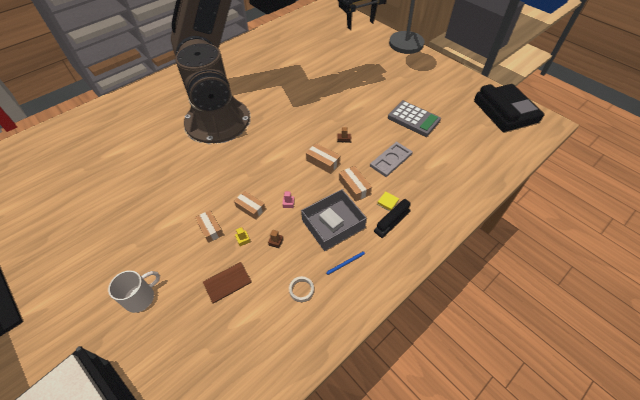

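The top picture shows four cartons at (276,198), (275,242), (363,247) and (403,252), the tray at (226,200), the board at (418,201) and the basket with the tin at (319,185). The brown stamps are at (237,252) and (367,204). The pink (334,228) and yellow (388,225) stamps are look-alikes.

```bash
cat > h.py <<'E'
from cell import *
import cv2,numpy as np
from scipy.optimize import minimize
def box(l,w,h,z=0): return np.array([[a*l/2,b*w/2,c] for a in(-1,1) for b in(-1,1) for c in(z,z+h)])
def cyl(r,h,z=0):
    a=np.linspace(0,2*np.pi,24,endpoint=False); return np.vstack([np.c_[r*np.cos(a),r*np.sin(a),0*a+c] for c in(z,z+h)])
H=box(.02,.02,.036,.018)
M=dict(wide1=[box(.104,.06,.04)],narrow1=[box(.084,.05,.032)],tin=[box(.064,.044,.028)],
 stamp_square=[box(.034,.034,.018),H],stamp_round=[cyl(.02,.018),H],stamp_oblong=[box(.05,.027,.018),H],
 board=[box(.072,.116,.008)],tray=[box(.072,.148,.014)],basket=[box(.13,.15,.055)],
 note_pad=[box(.05,.05,.016)],tape_roll=[cyl(.034,.019)],stapler=[box(.14,.036,.05)],mug=[cyl(.04,.09)],calculator=[box(.17,.11,.026)],pen=[box(.14,.01,.01)])
def pr(cam,X):
    c=X@np.array(cam["R"]).T+cam["t"]; p=c@np.array(cam["mtx"]).T; return p[:,:2]/p[:,2:]
def ray(cam,uv,z):
    R=np.array(cam["R"]);C=-R.T@cam["t"]; d=R.T@np.linalg.inv(cam["mtx"])@np.array([uv[0],uv[1],1.]); return (C+d*(z-C[2])/d[2])[:2]
def mask(cam,parts,p,z0,S=4,box4=None):
    x,y,a=p; R=np.array([[np.cos(a),-np.sin(a),0],[np.sin(a),np.cos(a),0],[0,0,1]])
    m=np.zeros((400*S,640*S),np.uint8)
    for P in parts:
        q=pr(cam,P@R.T+[x,y,z0]); cv2.fillConvexPoly(m,cv2.convexHull(((q+.5)*S).astype(np.float32)).astype(np.int32),1)
    return m>0
def fit(cam,region,name,z0=0):
    """pose x,y,yaw of a thing whose underside is at z0, from its region: best IoU"""
    S=1 if region.sum()>6000 else 4
    r=np.kron(region,np.ones((S,S)))>0; v,u=np.nonzero(region); parts=M[name]
    h=max(P[:,2].max() for P in parts)
    c=ray(cam,(u.mean(),v.mean()),z0+h*.6)
    top=[ray(cam,(a,b),z0+h) for a,b in list(zip(u,v))[::max(1,len(u)//400)]]
    a0=np.deg2rad(cv2.minAreaRect(np.array(top,np.float32))[2])
    def f(p):
        m=mask(cam,parts,(p[0]/100,p[1]/100,p[2]/10),z0,S); return 1-(m&r).sum()/max(1,(m|r).sum())
    best=None
    for a in a0+np.arange(0,np.pi,np.pi/4):
        x0=np.array([c[0]*100,c[1]*100,a*10]); o=minimize(f,x0,method="Nelder-Mead",options=dict(initial_simplex=x0+np.vstack([np.zeros(3),np.diag([1,1,2.])]),maxfev=90,xatol=.01,fatol=1e-4))
        if best is None or o.fun<best.fun: best=o
    p=best.x; a=(p[2]/10+np.pi/2)%np.pi-np.pi/2
    return np.round([p[0]/100,p[1]/100,a,1-best.fun],4)
def find(camname,name,z0=0,cam=None,minc=.3,models=None):
    cam=cam or get_image(camname)
    for d in trace(camname,name):
        if d["confidence"]<minc: continue
        print(name,"conf %.2f"%d["confidence"],"box",[int(b) for b in d["box"]],*[(m,fit(cam,d["region"],m,z0).tolist()) for m in (models or [name])])
E
python3 - <<'E'
from h import *
c=get_image("top")
for n in ["wide1","narrow1","stamp_square","stamp_round","stamp_oblong","board","tray","basket"]: find("top",n,0,c)
find("top","tin",.004,c)
E
```

```text
wide1 conf 0.87 box [262, 180, 286, 218] ('wide1', [0.5884, 0.158, -0.2217, 0.9428])
wide1 conf 0.72 box [265, 227, 286, 259] ('wide1', [0.4359, 0.156, 0.2096, 0.9512])
narrow1 conf 0.86 box [396, 244, 413, 265] ('narrow1', [0.4063, -0.2838, -0.1197, 0.9181])
narrow1 conf 0.68 box [354, 234, 372, 262] ('narrow1', [0.426, -0.1481, 0.1812, 0.8629])
stamp_square conf 0.45 box [376, 220, 396, 228] ('stamp_square', [0.506, -0.2316, 1.2961, 0.8995])
board conf 0.80 box [400, 191, 435, 215] ('board', [0.5882, -0.3414, -0.1704, 0.9399])
tray conf 0.62 box [204, 188, 248, 210] ('tray', [0.5894, 0.3379, 0.0861, 0.9178])
basket conf 0.58 box [297, 160, 342, 205] ('basket', [0.6461, 0.0066, -0.1699, 0.8376])
basket conf 0.30 box [206, 190, 246, 208] ('basket', [0.5838, 0.3374, -0.5109, 0.4671])
tin conf 0.73 box [312, 178, 325, 198] ('tin', [0.6395, 0.005, -0.05, 0.8837])
```

move_arm(
  rows="0.035 -0.035 0.012 0; 0.07 -0.07 0.025 0; 0.105 -0.105 0.037 0; 0.14 -0.14 0.05 0; 0.175 -0.175 0.06 0",
  fingers=100,
  grip_force=25,
)

```text
time: 1.1
tool_pos: [0.3273, 0.4325, 0.2542]
orientation: [3.141, 0.0, 2.892]
ft_force: [1.3, 0.8, -0.0]
opening: 1.003
gripper_force: 0.0
```

move_arm(
  rows="0.2 -0.2 0 0; 0.2 -0.2 0 0; 0.2 -0.2 0 0; 0.2 -0.2 0 0; 0.2 -0.2 0 0",
)

```text
time: 1.6
tool_pos: [0.5042, 0.2554, 0.2535]
orientation: [3.141, 0.0, 2.892]
ft_force: [0.1, 1.1, 0.4]
opening: 1.001
gripper_force: 0.0
```

```bash
python3 - <<'E'
from h import *
c=get_image("wrist"); cv2.imwrite("pics/w1.png",c["image"][:,:,::-1]); R=np.array(c["R"]); print(-R.T@c["t"], R[2], c["mtx"][0][0])
for n in ["wide1","tray","stamp_oblong"]: find("wrist",n,0,c)
E
```

```text
[0.43485015 0.27366823 0.44395073] [ 0.24778895 -0.06377241 -0.96671284] 284.24153003995383
wide1 conf 0.92 box [208, 101, 279, 182] ('wide1', [0.434, 0.1557, 0.219, 0.9551])
wide1 conf 0.74 box [250, 201, 304, 262] ('wide1', [0.5855, 0.157, -0.23, 0.8388])
tray conf 0.92 box [338, 171, 442, 239] ('tray', [0.589, 0.3371, 0.0603, 0.9502])
stamp_oblong conf 0.77 box [310, 82, 348, 114] ('stamp_oblong', [0.4051, 0.2864, 0.8091, 0.9518])
```

View pics/w1.png

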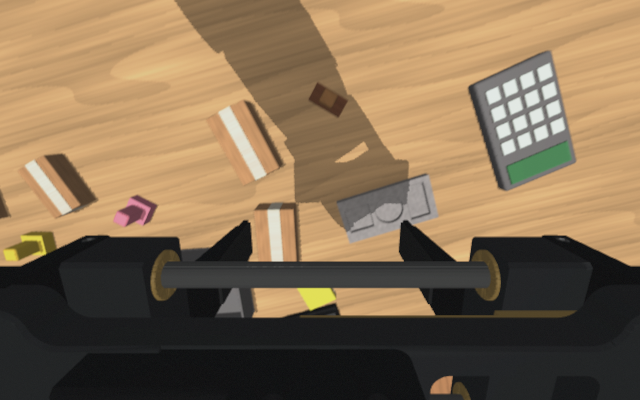

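The oblong brown stamp is at (328,98) and the wide cartons at (244,141) and (277,233). The tray is at (388,206), with the oblong nest at its right end, so the +y end. Next I pick the nearer wide carton.

move_arm(
  rows="-0.07 -0.099 0 0.464; -0.07 -0.099 0 0.464; -0.07 -0.099 0 0.464; -0.07 -0.099 0 0.464; -0.07 -0.099 -0.03 0.464",
)

```text
time: 2.3
tool_pos: [0.4342, 0.1594, 0.226]
orientation: [3.141, 0.007, -2.928]
ft_force: [-0.1, -0.0, -1.6]
opening: 1.001
gripper_force: 0.0
```

move_arm(
  rows="0 0 -0.05 0; 0 0 -0.1 0; 0 0 -0.13 0; 0 0 -0.16 0; 0 0 -0.16 0",
)

```text
time: 2.8
tool_pos: [0.4313, 0.1591, 0.0607]
orientation: [3.141, -0.005, -2.928]
ft_force: [-0.5, -0.3, 0.5]
opening: 1.001
gripper_force: 0.0
```

move_arm(
  rows="0.002 -0.003 -0.02 0; 0.002 -0.003 -0.038 0; 0.002 -0.003 -0.038 0; 0.002 -0.003 -0.038 0",
)

```text
time: 3.2
tool_pos: [0.4354, 0.1558, 0.0264]
orientation: [3.141, 0.001, -2.927]
ft_force: [1.0, -0.5, 0.3]
opening: 0.995
gripper_force: 0.0
```

move_arm(
  rows="0 0 0 0; 0 0 0 0; 0 0 0 0; 0 0 0 0; 0 0 0 0",
  fingers=0,
)

```text
time: 3.7
tool_pos: [0.4351, 0.1551, 0.0255]
orientation: [3.141, 0.0, -2.928]
ft_force: [-1.0, -0.3, -0.4]
opening: 0.633
gripper_force: 0.0
```

move_arm(
  rows="0 0 0 0; 0 0 0.05 0; 0 0 0.1 0; 0 0 0.15 0; 0 0 0.15 0",
)

```text
time: 4.2
tool_pos: [0.4372, 0.1556, 0.1808]
orientation: [-3.142, 0.009, -2.927]
ft_force: [0.2, -0.7, -1.7]
opening: 0.214
gripper_force: 0.0
```

move_arm(
  rows="0 0 0 0; 0 0 0 0; 0 0 0 0; 0 0 0 0; 0 0 0 0",
  fingers=85,
)

```text
time: 4.7
tool_pos: [0.4348, 0.1551, 0.1746]
orientation: [3.141, -0.002, -2.927]
ft_force: [0.9, -0.8, 0.0]
opening: 0.58
gripper_force: 0.0
```

```bash
python3 - <<'E'
from h import *
print(sense()["tool_pos"],sense()["opening"])
c=get_image("wrist"); cv2.imwrite("pics/w2.png",c["image"][:,:,::-1])
for n in ["wide1"]: find("wrist",n,0,c)
c=get_image("top")
for n in ["wide1"]: find("top",n,0,c)
E
```

```text
[0.43479617 0.15505377 0.17459299] 0.5795395023764917
wide1 conf 0.83 box [298, 136, 352, 226] ('wide1', [0.4338, 0.156, 0.2221, 0.9675])
wide1 conf 0.58 box [267, 240, 339, 319] ('wide1', [0.5851, 0.1573, -0.2115, 0.4769])
wide1 conf 0.66 box [263, 182, 284, 210] ('wide1', [0.6061, 0.153, -0.2303, 0.6505])
```

View pics/w2.png

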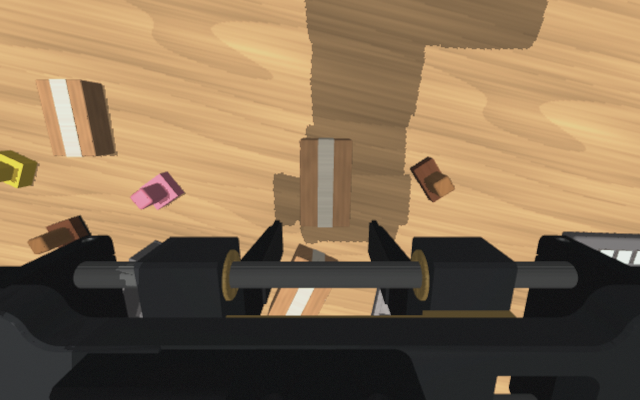

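The carton at (326,182) hasn't moved; the fingers were still closing when I lifted. I'll go down again and allow more time to close.

move_arm(
  rows="0 0.001 -0.05 0; 0 0.001 -0.1 0; 0 0.001 -0.15 0; 0 0.001 -0.152 0; 0 0.001 -0.152 0",
)

```text
time: 5.4
tool_pos: [0.4349, 0.1561, 0.0235]
orientation: [3.141, -0.002, -2.927]
ft_force: [-0.0, -0.2, 0.2]
opening: 0.851
gripper_force: 0.0
```

move_arm(
  rows="0 0 0 0; 0 0 0 0; 0 0 0 0; 0 0 0 0; 0 0 0 0",
  fingers=0,
)

```text
time: 5.9
tool_pos: [0.4352, 0.1562, 0.0239]
orientation: [3.142, 0.001, -2.927]
ft_force: [0.3, 0.1, -0.1]
opening: 0.487
gripper_force: 0.0
```

move_arm(
  rows="0 0 0 0; 0 0 0 0; 0 0 0 0; 0 0 0 0; 0 0 0 0",
)

```text
time: 6.4
tool_pos: [0.435, 0.1561, 0.0233]
orientation: [3.142, -0.0, -2.927]
ft_force: [0.1, 0.4, 0.3]
opening: 0.066
gripper_force: 0.0
```

move_arm(
  rows="0 0 0.02 0; 0 0 0.05 0; 0 0 0.1 0; 0 0 0.15 0; 0 0 0.15 0",
)

```text
time: 6.9
tool_pos: [0.4372, 0.1566, 0.1787]
orientation: [-3.142, 0.009, -2.927]
ft_force: [0.5, 0.5, -0.2]
opening: 0.006
gripper_force: 0.0
```

```bash
python3 - <<'E'
from h import *
c=get_image("wrist"); cv2.imwrite("pics/w3.png",c["image"][:,:,::-1])
p=sense()["tool_pos"]; print(p,pr(c,np.array([p,p+[0,0,-.014],[p[0],p[1],.04]])), -np.array(c["R"]).T@c["t"])
find("wrist","wide1",0,c)
d=get_image("scene"); im=cv2.resize(d["image"][60:260,200:460],None,fx=2.3,fy=2.3,interpolation=2); w=c["image"]
w=cv2.resize(w,(598,374)); cv2.imwrite("pics/s3.png",np.vstack([im[:225],w])[:,:,::-1]); cv2.imwrite("pics/s3.png",im[:,:,::-1])
E
```

```text
[0.43610283 0.15637624 0.17595138] [[324.57554914 222.68404593]
 [324.63051131 216.26723535]
 [324.92231636 182.19911829]] [0.36561341 0.14171616 0.36842685]
wide1 conf 0.87 box [298, 131, 348, 220] ('wide1', [0.4338, 0.1555, 0.2054, 0.9763])
```

View pics/s3.png

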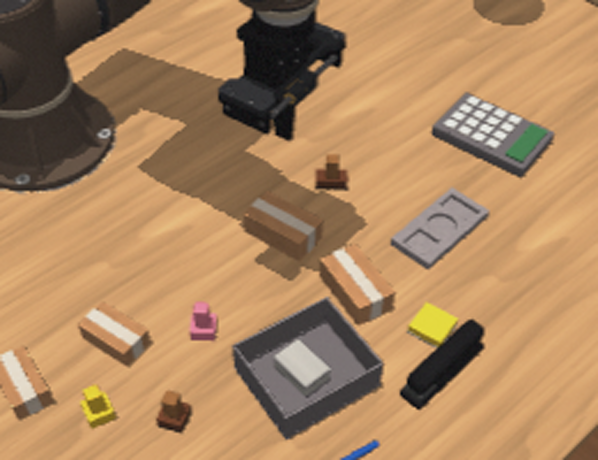

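```bash
python3 - <<'E'
from h import *
p=sense()["tool_pos"]
for n in ["scene","top"]:
    c=get_image(n); print(n,pr(c,np.array([p,p+[0,0,-.014],p+[0,0,.05]])))
cv2.imwrite("pics/t3.png",cv2.resize(c["image"][170:290,200:400],None,fx=4,fy=4,interpolation=2)[:,:,::-1])
E
```

```text
scene [[323.31178201 124.16141397]
 [323.30574905 127.51340168]
 [323.3343244  111.63656835]]
top [[270.29087813 239.61329657]
 [270.760566   240.01844304]
 [268.53043875 238.09476515]]
```

View pics/t3.png

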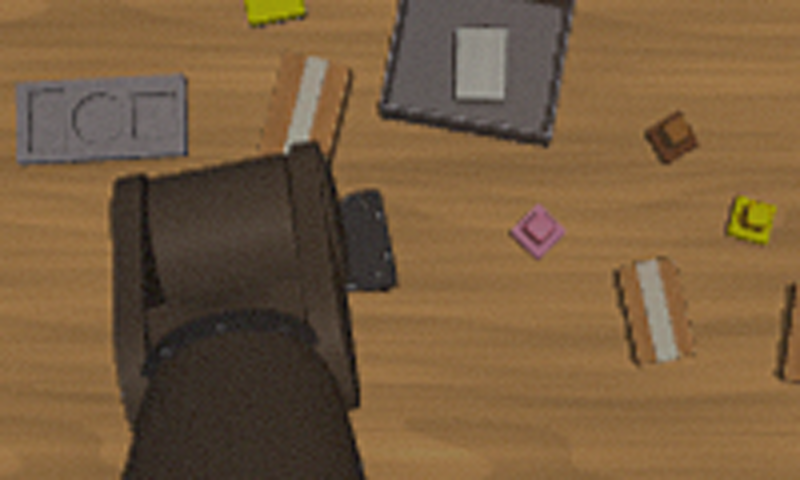

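```bash
python3 - <<'E'
from h import *
print(arm.tips_ahead,[a for a in dir(arm) if a[0]!='_'])
p=sense()["tool_pos"]
cs=get_image("scene")
cv2.imwrite("pics/s4.png",cv2.resize(cs["image"][60:180,270:390],None,fx=5,fy=5,interpolation=2)[:,:,::-1])
for dz in (-.014,0,.01,.02,.03): print(dz,(pr(cs,np.array([p+[0,0,dz]]))-[270,60])*5)
E
```

```text
0.014 ['PlanningError', 'tips_ahead']
-0.014 [[266.15887748 338.40780989]]
0 [[266.18541341 321.66785412]]
0.01 [[266.2046868  309.50940682]]
0.02 [[266.22423255 297.17914897]]
0.03 [[266.24405646 284.67341288]]
```

View pics/s4.png

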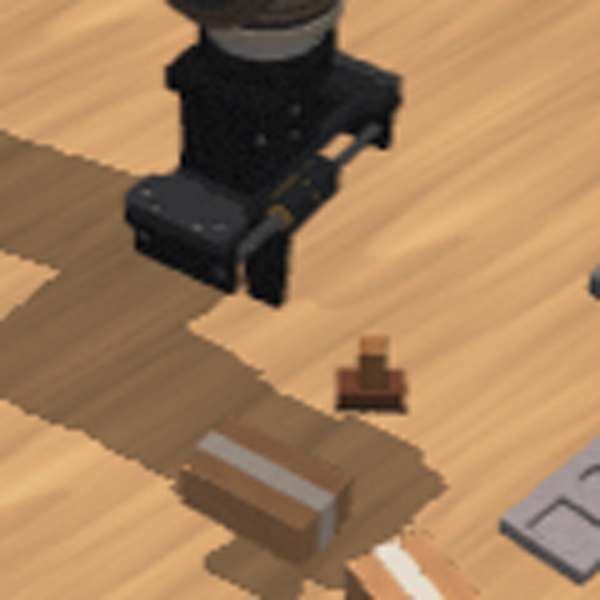

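The fingertips appear at (268,305) in the crop, about 28 mm higher than the TCP reading implies. The jaws therefore closed above the carton. I'll go lower, watching the force.

move_arm(
  rows="-0.001 0 -0.05 0; -0.001 0 -0.08 0; -0.001 0 -0.1 0; -0.001 0 -0.12 0; -0.001 0 -0.12 0",
  fingers=90,
)

```text
time: 7.7
tool_pos: [0.4324, 0.1557, 0.0505]
orientation: [3.141, -0.006, -2.928]
ft_force: [0.2, -0.8, 1.2]
opening: 0.371
gripper_force: 0.0
```

move_arm(
  rows="0 0 0 0; 0 0 0 0; 0 0 0 0; 0 0 0 0; 0 0 0 0",
)

```text
time: 8.2
tool_pos: [0.4342, 0.1562, 0.0538]
orientation: [3.142, 0.001, -2.927]
ft_force: [0.4, -0.5, 0.1]
opening: 0.791
gripper_force: 0.0
```

move_arm(
  rows="0 0 -0.01 0; 0 0 -0.02 0; 0 0 -0.03 0; 0 0 -0.035 0; 0 0 -0.035 0",
)

```text
time: 8.7
tool_pos: [0.4335, 0.156, 0.0173]
orientation: [3.141, -0.002, -2.927]
ft_force: [0.2, 0.9, -0.2]
opening: 0.9
gripper_force: 0.0
```

move_arm(
  rows="0 0 -0.004 0; 0 0 -0.008 0; 0 0 -0.012 0; 0 0 -0.012 0",
)

```text
time: 9.1
tool_pos: [0.4338, 0.1561, 0.0059]
orientation: [3.141, -0.001, -2.927]
ft_force: [0.3, 0.3, 1.5]
opening: 0.9
gripper_force: 0.0
```

move_arm(
  rows="0 0 -0.003 0; 0 0 -0.006 0; 0 0 -0.006 0",
)

```text
time: 9.4
tool_pos: [0.4339, 0.1561, 0.0]
orientation: [3.141, -0.0, -2.927]
ft_force: [0.6, 0.4, 0.4]
opening: 0.901
gripper_force: 0.0
```

move_arm(
  rows="0 0 0 0; 0 0 0 0; 0 0 0 0; 0 0 0 0; 0 0 0 0",
  fingers=0,
)

```text
time: 9.9
tool_pos: [0.4341, 0.1561, 0.0004]
orientation: [3.142, 0.0, -2.927]
ft_force: [-0.0, -0.8, 0.6]
opening: 0.628
gripper_force: 25.0
```

move_arm(
  rows="0 0 0 0; 0 0 0 0; 0 0 0 0; 0 0 0 0",
)

```text
time: 10.3
tool_pos: [0.4341, 0.1561, 0.0004]
orientation: [3.142, 0.0, -2.927]
ft_force: [-0.2, -0.9, 2.4]
opening: 0.629
gripper_force: 25.0
```

Gripped: opening 0.629, force 25 N. Lifting, then moving to look at the board on the way.

move_arm(
  rows="0 0 0.02 0; 0 0 0.06 0; 0 0 0.11 0; 0 0 0.16 0; 0.03 -0.03 0.17 0",
)

```text
time: 10.8
tool_pos: [0.4634, 0.1281, 0.1752]
orientation: [3.141, 0.006, -2.924]
ft_force: [1.9, 0.7, -3.4]
opening: 0.629
gripper_force: 25.0
```

move_arm(
  rows="0.1 -0.17 0 -0.6; 0.1 -0.17 0 -0.6; 0.1 -0.17 0 -0.6; 0.1 -0.17 0 -0.6; 0.1 -0.17 0 -0.6",
)

```text
time: 11.3
tool_pos: [0.566, -0.0482, 0.1694]
orientation: [-3.141, 0.0, 2.747]
ft_force: [0.3, 0.7, -3.6]
opening: 0.627
gripper_force: 25.0
```

move_arm(
  rows="0.07 -0.16 0 -0.15; 0.07 -0.16 0 -0.15; 0.07 -0.16 0 -0.15; 0.07 -0.16 0 -0.15; 0.07 -0.16 0 -0.15",
)

```text
time: 11.8
tool_pos: [0.6341, -0.2064, 0.1688]
orientation: [-3.141, -0.001, 2.604]
ft_force: [-1.7, -0.2, -3.0]
opening: 0.631
gripper_force: 25.0
```

```bash
python3 - <<'E'
from h import *
s=sense();print(s["tool_pos"],s["orientation"],s["opening"],s["ft_force"])
c=get_image("wrist"); cv2.imwrite("pics/w5.png",c["image"][:,:,::-1])
for n in ["board","narrow1","stamp_square"]: find("wrist",n,0,c)
c=get_image("scene")
for n in ["board","tray"]: find("scene",n,0,c)
E
```

```text
[ 0.63414567 -0.20641555  0.16879301] [-3.14132588e+00 -1.41145568e-03  2.60354271e+00] 0.6310300861989974 [-1.71198333 -0.21366767 -2.98852076]
board conf 0.70 box [164, 162, 268, 237] ('board', [0.5872, -0.3428, -0.1775, 0.9636])
board conf 0.50 box [426, 188, 527, 226] ('board', [0.7714, -0.0637, -0.6366, 0.1505])
narrow1 conf 0.97 box [105, 0, 200, 89] ('narrow1', [0.4046, -0.2833, -0.163, 0.9819])
narrow1 conf 0.88 box [251, 0, 315, 40] ('narrow1', [0.4236, -0.1466, 0.2129, 0.9673])
narrow1 conf 0.50 box [164, 164, 269, 236] ('narrow1', [0.5858, -0.3363, 1.1802, 0.7192])
stamp_square conf 0.87 box [228, 78, 271, 121] ('stamp_square', [0.504, -0.2312, 1.31, 0.9536])
stamp_square conf 0.84 box [367, 0, 401, 18] ('stamp_square', [0.4922, -0.046, 0.7597, 0.9512])
stamp_square conf 0.65 box [311, 103, 348, 142] ('stamp_square', [0.5764, -0.1639, -1.0491, 0.9621])
stamp_square conf 0.65 box [406, 1, 593, 178] ('stamp_square', [0.6132, 0.0779, -0.8509, 0.1235])
board conf 0.78 box [202, 263, 250, 302] ('board', [0.5859, -0.3441, -0.1885, 0.9331])
tray conf 0.81 box [370, 142, 414, 179] ('tray', [0.588, 0.3355, 0.05, 0.961])
```

View pics/w5.png

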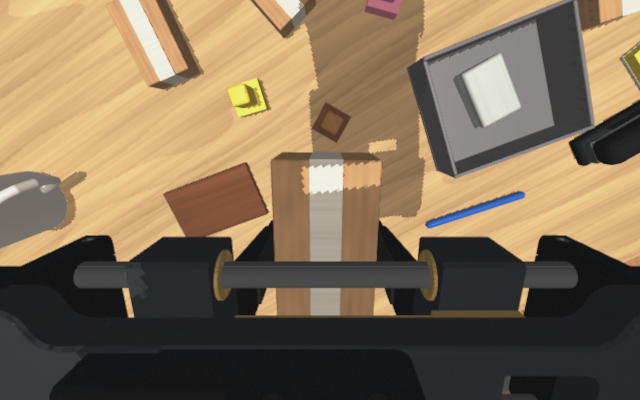

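The picture shows the board at (216,200). The dark wood square stamp is at (331,122) and the yellow look-alike at (247,97). The cartons are at (155,40) and (283,10). I'm placing the first wide carton now.

move_arm(
  rows="-0.047 -0.137 -0.02 -0.7; -0.047 -0.137 -0.02 -0.7; -0.047 -0.137 -0.02 -0.7; -0.047 -0.137 -0.02 -0.7; -0.047 -0.137 -0.02 -0.7",
)

```text
time: 12.65
tool_pos: [0.5863, -0.3417, 0.1501]
orientation: [-3.142, -0.0, 1.898]
ft_force: [1.1, 1.0, -3.0]
opening: 0.628
gripper_force: 25.0
```

move_arm(
  rows="0 0 -0.02 -0.51; 0 0 -0.05 -0.51; 0 0 -0.07 -0.51; 0 0 -0.09 -0.51; 0 0 -0.09 -0.51",
)

```text
time: 13.15
tool_pos: [0.586, -0.3395, 0.0579]
orientation: [-3.138, -0.002, 1.396]
ft_force: [-0.4, 0.5, -3.7]
opening: 0.629
gripper_force: 25.0
```

move_arm(
  rows="0.001 -0.001 -0.02 -0.002; 0.001 -0.001 -0.04 -0.002; 0.001 -0.001 -0.044 -0.002; 0.001 -0.001 -0.044 -0.002; 0.001 -0.001 -0.044 -0.002",
)

```text
time: 13.65
tool_pos: [0.5886, -0.3421, 0.0178]
orientation: [3.14, 0.001, 1.395]
ft_force: [-0.5, 0.2, -2.9]
opening: 0.627
gripper_force: 25.0
```

move_arm(
  rows="0 0 -0.002 0; 0 0 -0.004 0; 0 0 -0.005 0; 0 0 -0.005 0; 0 0 -0.005 0",
)

```text
time: 14.15
tool_pos: [0.5882, -0.3421, 0.0121]
orientation: [3.141, 0.0, 1.394]
ft_force: [-2.2, -0.2, 5.6]
opening: 0.63
gripper_force: 25.0
```

move_arm(
  rows="0 0 0 0; 0 0 0 0; 0 0 0 0; 0 0 0 0; 0 0 0 0",
  fingers=88,
)

```text
time: 14.65
tool_pos: [0.588, -0.3419, 0.0112]
orientation: [3.142, -0.0, 1.394]
ft_force: [-0.4, -0.2, -0.1]
opening: 0.873
gripper_force: 0.0
```

move_arm(
  rows="0 0 0.03 0; 0 0 0.07 0; 0 0 0.12 0; 0 0 0.17 0; 0 0 0.17 0",
)

```text
time: 15.15
tool_pos: [0.5902, -0.3433, 0.1888]
orientation: [3.131, 0.005, 1.394]
ft_force: [-0.6, 0.1, 1.1]
opening: 0.883
gripper_force: 0.0
```

```bash
python3 - <<'E'
from h import *
s=sense();print(s["tool_pos"],s["orientation"][2],s["opening"])
c=get_image("wrist")
find("wrist","wide1",.008,c); find("wrist","board",0,c); find("wrist","narrow1",0,c)
E
```

```text
[ 0.59020375 -0.34332406  0.18881131] 1.3939035224776797 0.8833887993773037
wide1 conf 0.92 box [295, 134, 345, 222] ('wide1', [0.5888, -0.3409, 1.3921, 0.9762])
wide1 conf 0.32 box [125, 135, 212, 183] ('wide1', [0.4229, -0.2867, -0.078, 0.629])
board conf 0.77 box [295, 135, 352, 215] ('board', [0.6059, -0.3229, 1.3225, 0.0512])
narrow1 conf 0.88 box [99, 0, 196, 77] ('narrow1', [0.4249, -0.1465, 0.2167, 0.9622])
narrow1 conf 0.82 box [123, 135, 212, 182] ('narrow1', [0.4052, -0.2844, -0.1658, 0.9738])
narrow1 conf 0.69 box [403, 9, 464, 75] ('narrow1', [0.7434, -0.1949, 1.3998, 0.4108])
```

move_arm(
  rows="-0.02 0.25 0 0.75; -0.02 0.25 0 0.75; -0.02 0.25 0 0.75; -0.02 0.25 0 0.75; -0.02 0.25 0 0.75",
)

```text
time: 15.85
tool_pos: [0.567, -0.0907, 0.1797]
orientation: [-3.14, -0.002, 2.15]
ft_force: [1.5, 0.9, 0.5]
opening: 0.877
gripper_force: 0.0
```

move_arm(
  rows="0.02 0.25 0 0.75; 0.02 0.25 0 0.75; 0.02 0.25 0 0.75; 0.02 0.25 0 0.75; 0.02 0.25 0 0.75",
)

```text
time: 16.35
tool_pos: [0.5873, 0.1585, 0.1796]
orientation: [-3.141, -0.003, 2.9]
ft_force: [1.3, -0.3, -0.1]
opening: 0.883
gripper_force: 0.0
```

move_arm(
  rows="0 0 0 0.023; 0 0 0 0.023",
)

```text
time: 16.55
tool_pos: [0.5873, 0.1574, 0.1796]
orientation: [-3.14, -0.003, 2.919]
ft_force: [-0.6, -0.1, -0.0]
opening: 0.882
gripper_force: 0.0
```

```bash
python3 - <<'E'
from h import *
s=sense();print(s["tool_pos"],s["orientation"][2],s["opening"])
c=get_image("wrist")
find("wrist","wide1",0,c); find("wrist","tray",0,c);find("wrist","stamp_oblong",0,c)
E
```

```text
[0.58726886 0.15736123 0.17959716] 2.9186531238375935 0.8815839660565538
wide1 conf 0.79 box [0, 236, 14, 263] ('wide1', [0.5798, -0.3504, -1.5136, 0.8015])
wide1 conf 0.58 box [299, 137, 353, 229] ('wide1', [0.5877, 0.1572, -0.2165, 0.9763])
tray conf 0.78 box [398, 103, 530, 193] ('tray', [0.5888, 0.3375, 0.0562, 0.9818])
stamp_oblong conf 0.49 box [400, 104, 533, 192] ('stamp_oblong', [0.5782, 0.3719, -0.0425, 0.2345])
```

move_arm(
  rows="0 0 -0.05 0; 0 0 -0.1 0; 0 0 -0.14 0; 0 0 -0.16 0; 0 0 -0.17 0",
  fingers=80,
)

```text
time: 17.25
tool_pos: [0.5873, 0.1551, 0.0092]
orientation: [-3.141, -0.003, 2.914]
ft_force: [0.7, -0.5, 0.2]
opening: 0.797
gripper_force: 0.0
```

move_arm(
  rows="0 0 -0.005 0; 0 0 -0.01 0; 0 0 -0.01 0; 0 0 -0.01 0",
)

```text
time: 17.65
tool_pos: [0.5885, 0.1565, 0.0022]
orientation: [3.141, 0.001, 2.917]
ft_force: [0.6, 0.1, -0.6]
opening: 0.8
gripper_force: 0.0
```

move_arm(
  rows="0 0 0 0; 0 0 0 0; 0 0 0 0; 0 0 0 0; 0 0 0 0",
  fingers=0,
)

```text
time: 18.15
tool_pos: [0.5882, 0.1566, 0.0017]
orientation: [3.141, 0.0, 2.917]
ft_force: [-1.2, 0.0, 4.9]
opening: 0.63
gripper_force: 25.0
```

move_arm(
  rows="0 0 0 0; 0 0 0.02 0; 0 0 0.06 0; 0 0 0.11 0; 0 0 0.17 0",
)

```text
time: 18.65
tool_pos: [0.5874, 0.1564, 0.1624]
orientation: [-3.141, -0.002, 2.917]
ft_force: [0.5, 0.2, -2.2]
opening: 0.629
gripper_force: 25.0
```

move_arm(
  rows="-0.02 -0.25 0 -0.75; -0.02 -0.25 0 -0.75; -0.02 -0.25 0 -0.75; -0.02 -0.25 0 -0.75; -0.02 -0.25 0 -0.75",
)

```text
time: 19.15
tool_pos: [0.5674, -0.0945, 0.1611]
orientation: [-3.141, -0.0, 2.161]
ft_force: [0.9, 0.5, -2.2]
opening: 0.628
gripper_force: 25.0
```

move_arm(
  rows="0.02 -0.248 0 -0.75; 0.02 -0.248 0 -0.75; 0.02 -0.248 0 -0.75; 0.02 -0.248 0 -0.75; 0.02 -0.248 0 -0.75",
)

```text
time: 19.65
tool_pos: [0.5876, -0.3428, 0.1608]
orientation: [-3.141, -0.0, 1.41]
ft_force: [1.3, 1.2, -2.6]
opening: 0.627
gripper_force: 25.0
```

move_arm(
  rows="0 0 -0.03 -0.023; 0 0 -0.06 -0.023; 0 0 -0.08 -0.023; 0 0 -0.09 -0.023; 0 0 -0.09 -0.023",
)

```text
time: 20.15
tool_pos: [0.5876, -0.3403, 0.0699]
orientation: [-3.139, -0.001, 1.394]
ft_force: [-0.1, 1.2, -1.5]
opening: 0.629
gripper_force: 25.0
```

move_arm(
  rows="0 0 -0.006 0; 0 0 -0.012 0; 0 0 -0.015 0; 0 0 -0.015 0; 0 0 -0.015 0",
)

```text
time: 20.65
tool_pos: [0.5882, -0.3407, 0.0566]
orientation: [3.141, 0.0, 1.394]
ft_force: [0.0, -1.2, -1.6]
opening: 0.628
gripper_force: 25.0
```

move_arm(
  rows="0 0 -0.002 0; 0 0 -0.003 0; 0 0 -0.003 0; 0 0 -0.003 0",
)

```text
time: 21.05
tool_pos: [0.5881, -0.3407, 0.0533]
orientation: [3.141, 0.0, 1.394]
ft_force: [0.2, 1.3, -1.3]
opening: 0.627
gripper_force: 25.0
```

move_arm(
  rows="0 -0.001 -0.001 0; 0 -0.001 -0.003 0; 0 -0.001 -0.003 0; 0 -0.001 -0.003 0",
)

```text
time: 21.45
tool_pos: [0.588, -0.3417, 0.0502]
orientation: [-3.142, -0.0, 1.394]
ft_force: [-0.0, 0.8, -1.8]
opening: 0.63
gripper_force: 25.0
```

move_arm(
  rows="0 0 -0.001 0; 0 0 -0.0015 0; 0 0 -0.0015 0",
)

```text
time: 21.75
tool_pos: [0.5882, -0.3417, 0.0497]
orientation: [3.141, 0.0, 1.394]
ft_force: [-1.8, 1.2, 5.9]
opening: 0.63
gripper_force: 25.0
```

move_arm(
  rows="0 0 0 0; 0 0 0 0; 0 0 0 0; 0 0 0 0; 0 0 0 0",
  fingers=88,
)

```text
time: 22.25
tool_pos: [0.5881, -0.3417, 0.0487]
orientation: [3.142, -0.0, 1.394]
ft_force: [0.8, 1.1, 0.1]
opening: 0.877
gripper_force: 0.0
```

move_arm(
  rows="0 0 0.03 0; 0 0 0.07 0; 0 0 0.12 0; 0 0 0.14 0; 0 0 0.14 0",
)

```text
time: 22.75
tool_pos: [0.5891, -0.3424, 0.1926]
orientation: [3.136, 0.003, 1.394]
ft_force: [0.2, 0.2, -0.4]
opening: 0.88
gripper_force: 0.0
```

move_arm(
  rows="-0.17 0.057 0 -0.75; -0.17 0.057 0 -0.75; -0.17 0.057 0 -0.75; -0.17 0.057 0 -0.75; -0.17 0.057 0 -0.75",
)

```text
time: 23.25
tool_pos: [0.4147, -0.283, 0.1881]
orientation: [-3.139, 0.001, 0.637]
ft_force: [0.8, -0.2, -0.2]
opening: 0.877
gripper_force: 0.0
```

move_arm(
  rows="-0.013 0 -0.02 -0.7; -0.013 0 -0.04 -0.7; -0.013 0 -0.04 -0.7; -0.013 0 -0.04 -0.7; -0.013 0 -0.04 -0.7",
)

```text
time: 23.75
tool_pos: [0.4045, -0.2843, 0.1475]
orientation: [-3.14, 0.002, -0.062]
ft_force: [0.3, -0.3, 0.9]
opening: 0.88
gripper_force: 0.0
```

move_arm(
  rows="0 0 0 -0.11; 0 0 0 -0.11; 0 0 0 -0.11",
  fingers=75,
)

```text
time: 24.05
tool_pos: [0.4048, -0.2844, 0.1481]
orientation: [-3.141, 0.001, -0.163]
ft_force: [-0.2, -0.2, -0.1]
opening: 0.756
gripper_force: 0.0
```

```bash
python3 - <<'E'
from h import *
s=sense();print(s["tool_pos"],s["orientation"][2],s["opening"])
c=get_image("wrist")
find("wrist","narrow1",0,c);find("wrist","wide1",.048,c);find("wrist","board",0,c)
E
```

```text
[ 0.40475732 -0.28443818  0.14811646] -0.163081100590047 0.7560567052987829
narrow1 conf 0.94 box [165, 145, 241, 233] ('narrow1', [0.4246, -0.148, 0.2136, 0.9574])
narrow1 conf 0.75 box [303, 145, 350, 222] ('narrow1', [0.4053, -0.2848, -0.1635, 0.9734])
wide1 conf 0.80 box [291, 0, 426, 23] ('wide1', [0.5889, -0.3415, 1.3965, 0.9809])
wide1 conf 0.76 box [297, 21, 405, 33] ('wide1', [0.5795, -0.3338, 1.3916, 0.3208])
board conf 0.69 box [296, 26, 410, 43] ('board', [0.5883, -0.3437, -0.1819, 0.2036])
```

move_arm(
  rows="0.0005 0 -0.05 0; 0.0005 0 -0.1 0; 0.0005 0 -0.13 0; 0.0005 0 -0.14 0; 0.0005 0 -0.14 0",
)

```text
time: 24.75
tool_pos: [0.4053, -0.2845, 0.0081]
orientation: [-3.141, 0.002, -0.166]
ft_force: [0.2, 0.4, 0.2]
opening: 0.753
gripper_force: 0.0
```

move_arm(
  rows="0 0 -0.005 0; 0 0 -0.01 0; 0 0 -0.011 0; 0 0 -0.011 0",
)

```text
time: 25.15
tool_pos: [0.4057, -0.2849, -0.0017]
orientation: [3.141, -0.001, -0.166]
ft_force: [0.6, 0.1, 0.3]
opening: 0.752
gripper_force: 0.0
```

move_arm(
  rows="0 0 0 0; 0 0 0 0; 0 0 0 0; 0 0 0 0; 0 0 0 0",
  fingers=0,
)

```text
time: 25.65
tool_pos: [0.4056, -0.2847, -0.0021]
orientation: [3.141, -0.0, -0.166]
ft_force: [0.0, 0.5, 2.4]
opening: 0.525
gripper_force: 25.0
```

move_arm(
  rows="0 0 0 0; 0 0 0 0; 0 0 0.03 0; 0 0 0.08 0; 0 0 0.13 0",
)

```text
time: 26.15
tool_pos: [0.4049, -0.2842, 0.1287]
orientation: [-3.14, 0.002, -0.166]
ft_force: [0.7, -0.9, -1.6]
opening: 0.523
gripper_force: 25.0
```

move_arm(
  rows="0 0 0.03 0.15; 0 0 0.06 0.3; 0.02 -0.01 0.06 0.75; 0.02 -0.01 0.06 0.75; 0.02 -0.01 0.06 0.75",
)

```text
time: 26.65
tool_pos: [0.4256, -0.2946, 0.1875]
orientation: [-3.141, 0.0, 0.59]
ft_force: [-0.5, 0.3, -2.3]
opening: 0.524
gripper_force: 25.0
```

move_arm(
  rows="0.163 -0.0475 0 0.7; 0.163 -0.0475 0 0.7; 0.163 -0.0475 0 0.7; 0.163 -0.0475 0 0.7; 0.163 -0.0475 0 0.7",
)

```text
time: 27.15
tool_pos: [0.5905, -0.3423, 0.1859]
orientation: [-3.14, -0.001, 1.291]
ft_force: [-0.6, 1.1, -2.4]
opening: 0.523
gripper_force: 25.0
```

move_arm(
  rows="0 0 -0.03 0.11; 0 0 -0.06 0.11; 0 0 -0.08 0.11; 0 0 -0.08 0.11; 0 0 -0.08 0.11",
)

```text
time: 27.65
tool_pos: [0.5886, -0.3422, 0.1079]
orientation: [-3.141, -0.0, 1.394]
ft_force: [0.6, 0.6, -1.4]
opening: 0.522
gripper_force: 25.0
```

move_arm(
  rows="0 0 -0.008 0; 0 0 -0.016 0; 0 0 -0.018 0; 0 0 -0.018 0; 0 0 -0.018 0",
)

```text
time: 28.15
tool_pos: [0.5887, -0.3423, 0.0901]
orientation: [3.141, 0.0, 1.394]
ft_force: [0.5, 0.7, -1.3]
opening: 0.525
gripper_force: 25.0
```

move_arm(
  rows="0 0 -0.001 0; 0 0 -0.002 0; 0 0 -0.003 0; 0 0 -0.003 0",
)

```text
time: 28.55
tool_pos: [0.5885, -0.3422, 0.0867]
orientation: [-3.142, -0.0, 1.394]
ft_force: [-0.3, -0.1, -1.3]
opening: 0.525
gripper_force: 25.0
```

move_arm(
  rows="0 0 -0.001 0; 0 0 -0.002 0; 0 0 -0.002 0",
)

```text
time: 28.85
tool_pos: [0.5887, -0.3422, 0.086]
orientation: [3.141, 0.0, 1.394]
ft_force: [-2.2, 1.5, 7.6]
opening: 0.526
gripper_force: 25.0
```

move_arm(
  rows="0 0 0 0; 0 0 0 0; 0 0 0 0; 0 0 0 0; 0 0 0 0",
  fingers=75,
)

```text
time: 29.35
tool_pos: [0.5886, -0.3422, 0.0847]
orientation: [3.142, -0.0, 1.394]
ft_force: [-0.7, 0.0, -0.7]
opening: 0.749
gripper_force: 0.0
```

move_arm(
  rows="0 0 0.03 0; 0 0 0.07 0; 0 0 0.11 0; 0 0 0.11 0; 0 0 0.11 0",
)

```text
time: 29.85
tool_pos: [0.5887, -0.3422, 0.1955]
orientation: [3.14, 0.001, 1.394]
ft_force: [-0.2, 1.0, -0.8]
opening: 0.751
gripper_force: 0.0
```

move_arm(
  rows="-0.163 0.15 0 -0.7; -0.163 0.15 0 -0.7; -0.163 0.15 0 -0.7; -0.163 0.15 0 -0.7; -0.163 0.15 0 -0.7",
)

```text
time: 30.35
tool_pos: [0.422, -0.1893, 0.1936]
orientation: [-3.138, 0.001, 0.689]
ft_force: [0.4, 0.1, 1.2]
opening: 0.751
gripper_force: 0.0
```

move_arm(
  rows="0 0.044 -0.04 -0.479; 0 0.044 -0.04 -0.479; 0 0.044 -0.04 -0.479; 0 0.044 -0.04 -0.479; 0 0.044 -0.04 -0.479",
)

```text
time: 30.85
tool_pos: [0.4253, -0.1481, 0.1542]
orientation: [-3.141, 0.001, 0.217]
ft_force: [0.8, -0.2, -0.2]
opening: 0.749
gripper_force: 0.0
```

```bash
python3 - <<'E'
from h import *
s=sense();print(s["tool_pos"],s["orientation"][2],s["opening"])
c=get_image("wrist")
find("wrist","narrow1",0,c);find("wrist","stamp_square",0,c)
c=get_image("scene");find("scene","wide1",.048,c);find("scene","narrow1",.088,c)
E
```

```text
[ 0.42530482 -0.148126    0.15420675] 0.21746904382210652 0.7494992973298971
narrow1 conf 0.85 box [539, 0, 640, 114] ('narrow1', [0.6249, -0.4008, 1.0716, 0.7935])
narrow1 conf 0.69 box [301, 149, 345, 224] ('narrow1', [0.4243, -0.1475, 0.2123, 0.9525])
stamp_square conf 0.61 box [227, 84, 273, 130] ('stamp_square', [0.4927, -0.0478, 0.8081, 0.9578])
stamp_square conf 0.55 box [185, 1, 283, 38] ('stamp_square', [0.5882, -0.0427, -0.1809, 0.6536])
wide1 conf 0.98 box [198, 251, 248, 291] ('wide1', [0.5884, -0.3417, 1.3832, 0.3935])
wide1 conf 0.71 box [212, 276, 247, 298] ('wide1', [0.6106, -0.341, 1.3414, 0.2134])
narrow1 conf 0.75 box [236, 189, 267, 218] ('narrow1', [0.4826, -0.1749, 0.184, 0.8723])
narrow1 conf 0.69 box [201, 246, 240, 285] ('narrow1', [0.5868, -0.343, 1.3835, 0.9363])
```

move_arm(
  rows="-0.0008 0.0005 -0.05 0; -0.0008 0.0005 -0.1 0; -0.0008 0.0005 -0.14 0; -0.0008 0.0005 -0.145 0; -0.0008 0.0005 -0.145 0",
)

```text
time: 31.65
tool_pos: [0.4246, -0.1476, 0.0097]
orientation: [-3.14, 0.002, 0.215]
ft_force: [-0.3, 0.4, -0.2]
opening: 0.75
gripper_force: 0.0
```

move_arm(
  rows="0 0 -0.005 0; 0 0 -0.01 0; 0 0 -0.011 0; 0 0 -0.011 0",
)

```text
time: 32.05
tool_pos: [0.425, -0.1478, -0.0006]
orientation: [3.141, -0.001, 0.215]
ft_force: [0.1, 0.3, -0.1]
opening: 0.748
gripper_force: 0.0
```

move_arm(
  rows="0 0 0 0; 0 0 0 0; 0 0 0 0; 0 0 0 0; 0 0 0 0",
  fingers=0,
)

```text
time: 32.55
tool_pos: [0.4248, -0.1477, -0.0011]
orientation: [3.141, -0.0, 0.215]
ft_force: [-0.2, 0.1, 3.2]
opening: 0.524
gripper_force: 25.0
```

move_arm(
  rows="0 0 0 0; 0 0 0.03 0; 0 0 0.08 0; 0 0 0.13 0; 0 0 0.18 0",
)

```text
time: 33.05
tool_pos: [0.4242, -0.1474, 0.1806]
orientation: [-3.141, 0.001, 0.215]
ft_force: [1.5, -0.5, -1.4]
opening: 0.523
gripper_force: 25.0
```

move_arm(
  rows="0.04 -0.06 0.045 0.7; 0.04 -0.06 0.045 0.7; 0.04 -0.06 0.045 0.7; 0.04 -0.06 0.045 0.7; 0.04 -0.06 0.045 0.7",
)

```text
time: 33.55
tool_pos: [0.4645, -0.2077, 0.2234]
orientation: [-3.141, 0.0, 0.92]
ft_force: [-0.7, 1.6, -2.2]
opening: 0.521
gripper_force: 25.0
```

move_arm(
  rows="0.124 -0.134 0 0.479; 0.124 -0.134 0 0.479; 0.124 -0.134 0 0.479; 0.124 -0.134 0 0.479; 0.124 -0.134 0 0.479",
)

```text
time: 34.05
tool_pos: [0.5901, -0.3442, 0.2217]
orientation: [-3.14, -0.0, 1.394]
ft_force: [-0.6, 0.6, -1.9]
opening: 0.523
gripper_force: 25.0
```

move_arm(
  rows="0 0 -0.03 0; 0 0 -0.06 0; 0 0 -0.08 0; 0 0 -0.09 0; 0 0 -0.09 0",
)

```text
time: 34.55
tool_pos: [0.5881, -0.341, 0.1326]
orientation: [-3.139, -0.001, 1.394]
ft_force: [0.2, -0.4, -0.5]
opening: 0.524
gripper_force: 25.0
```

move_arm(
  rows="0 0 -0.006 0; 0 0 -0.01 0; 0 0 -0.012 0; 0 0 -0.012 0; 0 0 -0.012 0",
)

```text
time: 35.05
tool_pos: [0.5889, -0.3417, 0.1221]
orientation: [3.141, 0.0, 1.394]
ft_force: [-0.1, -0.8, -0.8]
opening: 0.528
gripper_force: 25.0
```

move_arm(
  rows="0 0 -0.001 0; 0 0 -0.002 0; 0 0 -0.003 0; 0 0 -0.003 0",
)

```text
time: 35.45
tool_pos: [0.5888, -0.3417, 0.119]
orientation: [3.141, 0.0, 1.394]
ft_force: [-0.1, -0.1, 0.8]
opening: 0.527
gripper_force: 25.0
```

move_arm(
  rows="0 0 -0.0007 0; 0 0 -0.0013 0; 0 0 -0.0013 0",
)

```text
time: 35.75
tool_pos: [0.5889, -0.3417, 0.1189]
orientation: [3.141, 0.001, 1.394]
ft_force: [-2.5, 2.4, 10.0]
opening: 0.524
gripper_force: 25.0
```

move_arm(
  rows="0 0 0 0; 0 0 0 0; 0 0 0 0; 0 0 0 0; 0 0 0 0",
  fingers=75,
)

```text
time: 36.25
tool_pos: [0.5888, -0.3417, 0.1173]
orientation: [-3.141, -0.0, 1.394]
ft_force: [0.1, 0.2, -0.2]
opening: 0.743
gripper_force: 0.0
```

move_arm(
  rows="0 0 0.03 0; 0 0 0.06 0; 0 0 0.08 0; 0 0 0.08 0; 0 0 0.08 0",
)

```text
time: 36.75
tool_pos: [0.5886, -0.3416, 0.1971]
orientation: [-3.142, -0.0, 1.394]
ft_force: [0.8, -0.1, -0.2]
opening: 0.746
gripper_force: 0.0
```

move_arm(
  rows="0.02 0.175 0 -0.72; 0.02 0.175 0 -0.72; 0.02 0.175 0 -0.72; 0.02 0.175 0 -0.72; 0.02 0.175 0 -0.72",
)

```text
time: 37.25
tool_pos: [0.6085, -0.1628, 0.1961]
orientation: [-3.139, 0.001, 0.671]
ft_force: [0.3, -0.1, 0.2]
opening: 0.747
gripper_force: 0.0
```

move_arm(
  rows="0.03 0.175 0 -0.72; 0.03 0.175 0 -0.72; 0.03 0.175 0 -0.72; 0.03 0.175 0 -0.72; 0.03 0.175 0 -0.72",
)

```text
time: 37.75
tool_pos: [0.6384, 0.0124, 0.1957]
orientation: [-3.141, 0.002, -0.048]
ft_force: [-0.8, -0.7, -0.8]
opening: 0.751
gripper_force: 0.0
```

```bash
python3 - <<'E'
from h import *
s=sense();print(s["tool_pos"],s["orientation"][2],s["opening"])
c=get_image("wrist");cv2.imwrite("pics/w6.png",c["image"][:,:,::-1])
find("wrist","tin",.004,c);find("wrist","basket",0,c)
c=get_image("top");find("top","tin",.004,c);find("top","narrow1",.12,c)
c=get_image("scene");find("scene","narrow1",.12,c);find("scene","tin",.004,c);find("scene","stamp_square",0,c);find("scene","stamp_oblong",0,c)
E
```

```text
[0.63844402 0.01243472 0.19571664] -0.04834729571752616 0.7505929820066963
tin conf 0.32 box [36, 187, 156, 251] ('tin', [0.5985, 0.3018, 1.2583, 0.4634])
basket conf 0.59 box [264, 114, 401, 237] ('basket', [0.6459, 0.0052, -0.1691, 0.8504])
narrow1 conf 0.77 box [411, 185, 445, 206] ('narrow1', [0.5899, -0.3423, 1.3934, 0.9271])
narrow1 conf 0.41 box [427, 205, 436, 206] ('narrow1', [0.5631, -0.3411, -0.9577, 0.0109])
narrow1 conf 0.58 box [200, 239, 238, 280] ('narrow1', [0.5876, -0.3427, 1.3785, 0.9496])
narrow1 conf 0.47 box [209, 258, 238, 285] ('narrow1', [0.608, -0.3443, 1.3034, 0.2055])
tin conf 0.84 box [326, 206, 343, 231] ('tin', [0.6363, 0.0034, -0.0763, 0.8966])
tin conf 0.59 box [378, 192, 399, 211] ('tin', [0.7069, 0.1848, -1.3143, 0.6314])
stamp_square conf 0.71 box [268, 228, 283, 245] ('stamp_square', [0.5761, -0.1661, -1.0745, 0.9038])
stamp_square conf 0.63 box [282, 191, 294, 206] ('stamp_square', [0.4913, -0.0473, 0.8389, 0.908])
stamp_oblong conf 0.57 box [387, 100, 442, 133] ('stamp_oblong', [0.5606, 0.5429, 0.972, 0.1727])
```

View pics/w6.png

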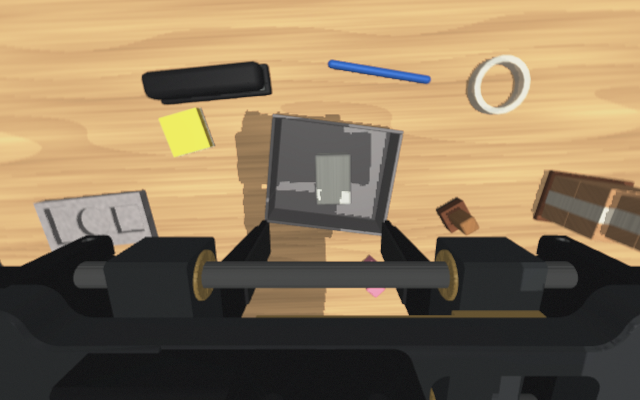

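The tin is in the basket at (333,178), in shadow. I'll move directly over it and measure from closer.

move_arm(
  rows="-0.005 -0.008 -0.04 0; -0.005 -0.008 -0.05 0; -0.005 -0.008 -0.05 0; -0.005 -0.008 -0.05 0",
  fingers=72,
)

```text
time: 38.7
tool_pos: [0.6344, 0.0004, 0.1484]
orientation: [3.142, -0.001, -0.046]
ft_force: [0.8, -0.1, -0.5]
opening: 0.718
gripper_force: 0.0
```

```bash
python3 - <<'E'
from h import *
s=sense();print(s["tool_pos"],s["orientation"][2],s["opening"])
c=get_image("wrist")
find("wrist","tin",.004,c,minc=.1)
cv2.imwrite("pics/w7.png",cv2.resize(c["image"][90:250,240:420],None,fx=4,fy=3.75,interpolation=2)[:,:,::-1])
E
```

```text
[6.34395640e-01 4.06796666e-04 1.48436616e-01] -0.046164179887557166 0.7182411819549223
tin conf 0.82 box [302, 154, 343, 211] ('tin', [0.6383, 0.0029, -0.0131, 0.9703])
```

View pics/w7.png

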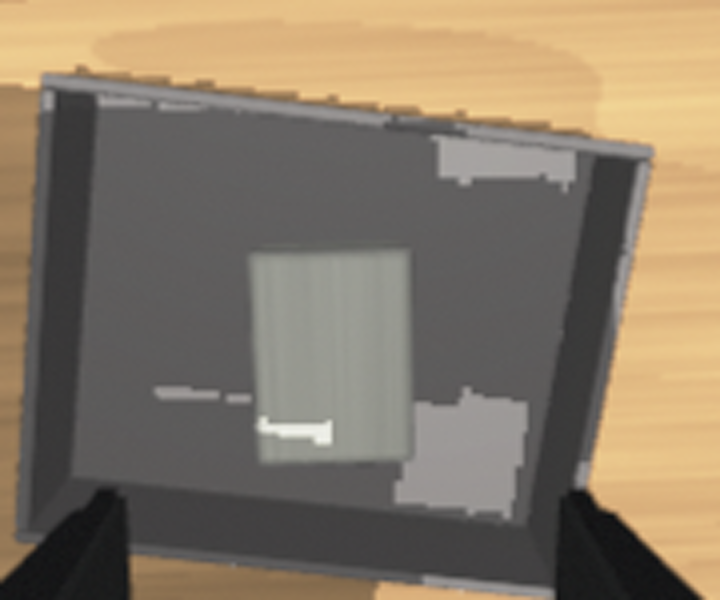

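The tin shows clearly in the crop at (332,357), nearly aligned with the jaws. Grasping it now.

move_arm(
  rows="0.004 0.0025 -0.04 0.03; 0.004 0.0025 -0.08 0.03; 0.004 0.0025 -0.11 0.03; 0.004 0.0025 -0.13 0.03; 0.004 0.0025 -0.135 0.03",
)

```text
time: 39.3
tool_pos: [0.6374, 0.0031, 0.0112]
orientation: [-3.142, 0.002, -0.016]
ft_force: [-0.6, -0.1, 0.0]
opening: 0.719
gripper_force: 0.0
```

move_arm(
  rows="0 0 -0.005 0; 0 0 -0.01 0; 0 0 -0.013 0; 0 0 -0.013 0",
)

```text
time: 39.7
tool_pos: [0.638, 0.0028, -0.0001]
orientation: [3.141, -0.001, -0.016]
ft_force: [-0.3, 0.7, -0.5]
opening: 0.716
gripper_force: 0.0
```

move_arm(
  rows="0 0 0 0; 0 0 0 0; 0 0 0 0; 0 0 0 0; 0 0 0 0",
  fingers=0,
)

```text
time: 40.2
tool_pos: [0.6379, 0.0028, -0.0003]
orientation: [3.141, -0.0, -0.016]
ft_force: [-0.4, 0.7, 1.5]
opening: 0.464
gripper_force: 25.0
```

move_arm(
  rows="0 0 0 0; 0 0 0 0; 0 0 0.02 0; 0 0 0.06 0; 0 0 0.11 0",
)

```text
time: 40.7
tool_pos: [0.6365, 0.0029, 0.1088]
orientation: [-3.141, 0.004, -0.016]
ft_force: [0.9, -0.4, -1.2]
opening: 0.462
gripper_force: 25.0
```

move_arm(
  rows="0 0 0.04 0; 0 0 0.08 0; 0 0 0.105 0; 0 -0.04 0.105 0.15; 0 -0.08 0.105 0.3",
)

```text
time: 41.2
tool_pos: [0.6378, -0.0773, 0.2154]
orientation: [3.141, -0.001, 0.292]
ft_force: [0.7, -0.2, -2.3]
opening: 0.462
gripper_force: 25.0
```

move_arm(
  rows="-0.03 -0.16 0 0.7; -0.03 -0.16 0 0.7; -0.03 -0.16 0 0.7; -0.03 -0.16 0 0.7; -0.03 -0.16 0 0.7",
)

```text
time: 41.7
tool_pos: [0.6067, -0.2402, 0.2138]
orientation: [-3.141, 0.0, 0.986]
ft_force: [-0.3, 0.1, -1.9]
opening: 0.462
gripper_force: 25.0
```

move_arm(
  rows="-0.02 -0.105 0 0.41; -0.02 -0.105 0 0.41; -0.02 -0.105 0 0.41; -0.02 -0.105 0 0.41; -0.02 -0.105 -0.02 0.41",
)

```text
time: 42.2
tool_pos: [0.5886, -0.3424, 0.1963]
orientation: [3.138, 0.001, 1.39]
ft_force: [0.8, 0.5, -2.1]
opening: 0.459
gripper_force: 25.0
```

move_arm(
  rows="0 0 -0.02 0.004; 0 0 -0.035 0.004; 0 0 -0.042 0.004; 0 0 -0.042 0.004; 0 0 -0.042 0.004",
)

```text
time: 42.7
tool_pos: [0.5882, -0.3418, 0.1532]
orientation: [3.141, 0.0, 1.397]
ft_force: [0.1, 0.0, -0.1]
opening: 0.462
gripper_force: 25.0
```

move_arm(
  rows="0 0 -0.001 0; 0 0 -0.002 0; 0 0 -0.003 0; 0 0 -0.003 0",
)

```text
time: 43.1
tool_pos: [0.5877, -0.3422, 0.1496]
orientation: [3.141, 0.0, 1.398]
ft_force: [-0.6, 1.0, -2.4]
opening: 0.461
gripper_force: 25.0
```

move_arm(
  rows="0 0 -0.001 0; 0 0 -0.0015 0; 0 0 -0.0015 0",
)

```text
time: 43.4
tool_pos: [0.5877, -0.3422, 0.1479]
orientation: [-3.142, -0.0, 1.398]
ft_force: [0.5, 0.2, -0.7]
opening: 0.461
gripper_force: 25.0
```

move_arm(
  rows="0 0 -0.0005 0; 0 0 -0.001 0; 0 0 -0.001 0",
)

```text
time: 43.7
tool_pos: [0.5878, -0.3422, 0.1477]
orientation: [3.141, 0.0, 1.398]
ft_force: [-1.4, 0.4, 5.5]
opening: 0.46
gripper_force: 25.0
```

move_arm(
  rows="0 0 0 0; 0 0 0 0; 0 0 0 0; 0 0 0 0; 0 0 0 0",
  fingers=70,
)

```text
time: 44.2
tool_pos: [0.5878, -0.3422, 0.1469]
orientation: [-3.142, -0.0, 1.398]
ft_force: [1.0, -0.2, -0.2]
opening: 0.695
gripper_force: 0.0
```

move_arm(
  rows="0 0 0.03 0; 0 0 0.06 0; 0 0 0.06 0; -0.005 0.04 0.06 0.15; -0.005 0.08 0.06 0.3",
)

```text
time: 44.7
tool_pos: [0.5819, -0.2618, 0.2061]
orientation: [-3.141, -0.001, 1.702]
ft_force: [0.3, 0.5, 1.1]
opening: 0.699
gripper_force: 0.0
```

move_arm(
  rows="-0.007 0.097 -0.04 0.39; -0.007 0.097 -0.04 0.39; -0.007 0.097 -0.04 0.39; -0.007 0.097 -0.04 0.39; -0.007 0.097 -0.04 0.39",
)

```text
time: 45.2
tool_pos: [0.576, -0.1656, 0.167]
orientation: [3.141, 0.0, 2.085]
ft_force: [0.4, -0.2, 0.3]
opening: 0.697
gripper_force: 0.0
```

```bash
python3 - <<'E'
from h import *
s=sense();print(s["tool_pos"],s["orientation"][2],s["opening"])
c=get_image("wrist");cv2.imwrite("pics/w8.png",c["image"][:,:,::-1])
find("wrist","stamp_square",0,c)
c=get_image("scene");find("scene","tin",.152,c);find("scene","narrow1",.12,c);find("scene","stamp_oblong",0,c)
c=get_image("top");find("top","tin",.152,c);
E
```

```text
[ 0.57599524 -0.16561599  0.16698473] 2.0850339178810526 0.6974110599232163
stamp_square conf 0.92 box [294, 32, 333, 77] ('stamp_square', [0.4924, -0.0468, -0.7846, 0.949])
stamp_square conf 0.88 box [228, 180, 270, 224] ('stamp_square', [0.5043, -0.2319, 1.321, 0.9375])
stamp_square conf 0.76 box [314, 164, 338, 196] ('stamp_square', [0.5766, -0.1633, 0.5139, 0.9257])
tin conf 0.78 box [198, 238, 229, 266] ('tin', [0.5851, -0.3428, 1.3963, 0.9446])
narrow1 conf 0.76 box [200, 238, 237, 277] ('narrow1', [0.5886, -0.3434, 1.3914, 0.4558])
narrow1 conf 0.60 box [209, 262, 238, 284] ('narrow1', [0.6075, -0.3429, 1.3868, 0.2325])
stamp_oblong conf 0.63 box [338, 127, 350, 144] ('stamp_oblong', [0.4038, 0.2864, 0.8032, 0.8313])
tin conf 0.69 box [205, 190, 247, 210] ('tin', [0.5589, 0.3248, -1.3011, 0.3991])
tin conf 0.67 box [420, 182, 442, 202] ('tin', [0.5893, -0.342, 1.4302, 0.9276])
tin conf 0.65 box [408, 201, 435, 214] ('tin', [0.5443, -0.3225, -1.2045, 0.2993])
```

View pics/w8.png

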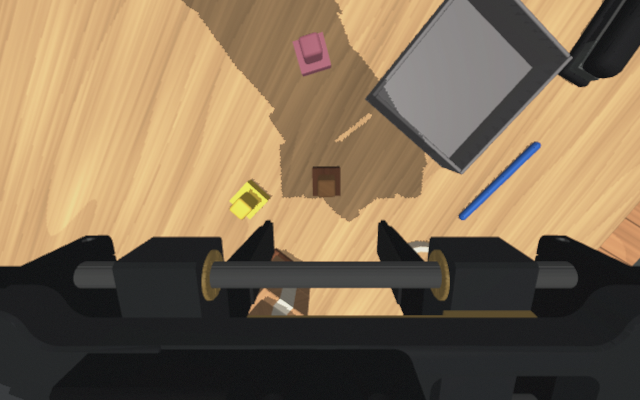

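There are three square-foot stamps: pink (312,53), yellow (248,200) and dark wood (326,181). The dark wood one under the jaws matches the description, so I'm grasping it.

move_arm(
  rows="0.0005 0.002 -0.04 0; 0.0005 0.002 -0.08 0; 0.0005 0.002 -0.12 0; 0.0005 0.002 -0.145 0; 0.0005 0.002 -0.145 0",
  fingers=55,
)

```text
time: 46.1
tool_pos: [0.5746, -0.1627, 0.019]
orientation: [-3.138, -0.004, 2.087]
ft_force: [-0.3, -0.0, 0.4]
opening: 0.549
gripper_force: 0.0
```

move_arm(
  rows="0 0 -0.005 0; 0 0 -0.01 0; 0 0 -0.01 0; 0 0 -0.01 0",
)

```text
time: 46.5
tool_pos: [0.5767, -0.1633, 0.0129]
orientation: [3.141, 0.001, 2.088]
ft_force: [-0.2, 0.3, 0.7]
opening: 0.552
gripper_force: 0.0
```

move_arm(
  rows="0 0 0 0; 0 0 0 0; 0 0 0 0; 0 0 0 0; 0 0 0 0",
  fingers=0,
)

```text
time: 47.0
tool_pos: [0.5762, -0.1632, 0.012]
orientation: [3.142, -0.0, 2.088]
ft_force: [-1.0, 1.2, -1.2]
opening: 0.211
gripper_force: 25.0
```

move_arm(
  rows="0 0 0 0; 0 0 0 0; 0 0 0 0; 0 0 0.02 0; 0 0 0.05 0",
)

```text
time: 47.5
tool_pos: [0.5753, -0.1628, 0.061]
orientation: [-3.139, -0.003, 2.088]
ft_force: [0.6, -0.7, -0.5]
opening: 0.211
gripper_force: 25.0
```

move_arm(
  rows="0 0 0.04 0; 0 0 0.08 0; 0 0.02 0.11 0; 0 0.06 0.11 0; 0 0.1 0.11 0",
)

```text
time: 48.0
tool_pos: [0.5763, -0.0625, 0.173]
orientation: [3.14, 0.001, 2.086]
ft_force: [0.2, 0.5, -1.4]
opening: 0.204
gripper_force: 25.0
```

move_arm(
  rows="0.01 0.245 0 -0.461; 0.01 0.245 0 -0.461; 0.01 0.245 0 -0.461; 0.01 0.245 0 -0.461; 0.01 0.245 0 -0.461",
)

```text
time: 48.5
tool_pos: [0.5857, 0.1781, 0.172]
orientation: [-3.142, 0.0, 1.625]
ft_force: [0.9, 0.2, -2.2]
opening: 0.21
gripper_force: 25.0
```

move_arm(
  rows="0 0.04 0 0; 0 0.04 0 0; 0 0.04 0 0",
)

```text
time: 48.8
tool_pos: [0.5856, 0.2169, 0.1716]
orientation: [-3.141, 0.0, 1.629]
ft_force: [0.3, -0.4, -1.1]
opening: 0.206
gripper_force: 25.0
```

```bash
python3 - <<'E'
from h import *
s=sense();print(s["tool_pos"],s["orientation"][2],s["opening"],s["ft_force"])
c=get_image("wrist")
find("wrist","tray",0,c);find("wrist","stamp_oblong",0,c)
# rectify tray-top plane about (0.589,0.3375), yaw 0.056; 4 px/mm: cols = tray y (-90..90), rows = tray x (+50..-50)
a=.056;ca,sa=np.cos(a),np.sin(a)
src=np.float32([[-.05,-.09],[-.05,.09],[.05,.09],[.05,-.09]])
W=np.array([[.589+x*ca-y*sa,.3375+x*sa+y*ca,.014] for x,y in src])
Hm=cv2.getPerspectiveTransform(pr(c,W).astype(np.float32),np.float32([[(y+.09)*4000,(.05-x)*4000] for x,y in src]))
cv2.imwrite("pics/tray.png",cv2.warpPerspective(c["image"],Hm,(720,400))[:,:,::-1])
E
```

```text
[0.58559998 0.21693527 0.17159869] 1.6288031295830199 0.20616716012740316 [ 0.32293511 -0.39272532 -1.11418678]
tray conf 0.74 box [314, 290, 349, 314] ('tray', [0.622, -0.0126, 0.1384, 0.1786])
tray conf 0.73 box [299, 1, 369, 145] ('tray', [0.5897, 0.337, 0.0592, 0.9784])
stamp_oblong conf 0.60 box [144, 91, 201, 137] ('stamp_oblong', [0.406, 0.2861, 0.8061, 0.9478])
```

View pics/tray.png

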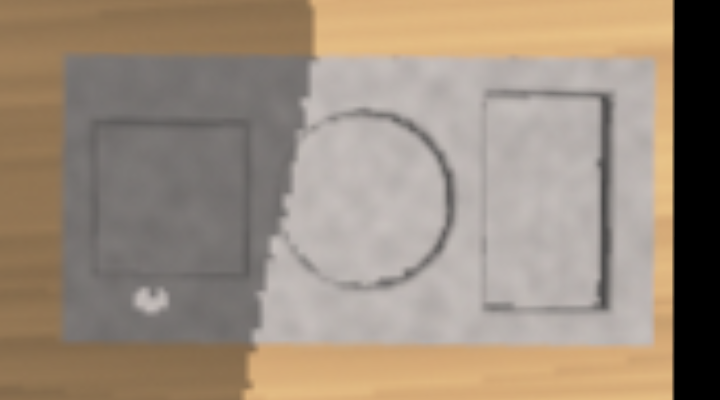

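Tray nests measured: square at (171,198), round at (367,199) and oblong at (548,201) in the rectified picture, so offsets along tray y are -47, +2 and +47 mm. I'm inserting the square stamp.

move_arm(
  rows="0.0064 0.05 0 0; 0.0064 0.0733 0 0; 0.0064 0.0733 -0.04 0; 0.0064 0.0733 -0.08 0; 0.0064 0.0733 -0.11 0",
)

```text
time: 49.45
tool_pos: [0.5922, 0.2881, 0.06]
orientation: [-3.14, 0.001, 1.625]
ft_force: [0.1, -0.4, -1.3]
opening: 0.21
gripper_force: 25.0
```

move_arm(
  rows="0 0 -0.015 0; 0 0 -0.027 0; 0 0 -0.03 0; 0 0 -0.03 0; 0 0 -0.03 0",
)

```text
time: 49.95
tool_pos: [0.5931, 0.2896, 0.0333]
orientation: [3.14, -0.001, 1.627]
ft_force: [-0.1, -0.4, -0.8]
opening: 0.208
gripper_force: 25.0
```

move_arm(
  rows="-0.0008 0.0006 -0.002 0; -0.0008 0.0006 -0.006 0; -0.0008 0.0006 -0.009 0; -0.0008 0.0006 -0.009 0; -0.0008 0.0006 -0.009 0",
)

```text
time: 50.45
tool_pos: [0.5916, 0.2901, 0.0229]
orientation: [-3.141, 0.0, 1.627]
ft_force: [-0.4, -0.0, -0.7]
opening: 0.209
gripper_force: 25.0
```

move_arm(
  rows="0 0 -0.002 0; 0 0 -0.004 0; 0 0 -0.005 0; 0 0 -0.005 0",
)

```text
time: 50.85
tool_pos: [0.5916, 0.2901, 0.018]
orientation: [3.142, 0.0, 1.627]
ft_force: [-0.4, -0.2, -0.8]
opening: 0.208
gripper_force: 25.0
```

move_arm(
  rows="0 0 -0.001 0; 0 0 -0.001 0",
)

```text
time: 51.05
tool_pos: [0.5917, 0.2901, 0.0179]
orientation: [3.141, -0.0, 1.627]
ft_force: [-3.7, -0.5, 8.8]
opening: 0.211
gripper_force: 25.0
```

move_arm(
  rows="0 0 0 0; 0 0 0 0; 0 0 0 0; 0 0 0 0; 0 0 0 0",
  fingers=55,
)

```text
time: 51.55
tool_pos: [0.5917, 0.2901, 0.0169]
orientation: [-3.142, 0.0, 1.627]
ft_force: [0.3, -0.3, 0.5]
opening: 0.533
gripper_force: 0.0
```

move_arm(
  rows="0 0 0.03 0; 0 0 0.07 0; 0 0 0.11 0; 0 0 0.15 0; 0 0 0.15 0",
)

```text
time: 52.05
tool_pos: [0.5937, 0.2909, 0.1728]
orientation: [3.133, -0.003, 1.627]
ft_force: [0.5, -0.1, 0.1]
opening: 0.549
gripper_force: 0.0
```

move_arm(
  rows="-0.186 -0.004 0 0.75; -0.186 -0.004 0 0.75; -0.186 -0.004 0 0.75; -0.186 -0.004 0 0.75; -0.186 -0.004 0 0.75",
)

```text
time: 52.55
tool_pos: [0.4015, 0.2856, 0.1669]
orientation: [-3.14, -0.001, 2.385]
ft_force: [0.3, 0.3, -0.4]
opening: 0.552
gripper_force: 0.0
```

move_arm(
  rows="0 0 0 0; 0 0 0 0",
)

```text
time: 52.75
tool_pos: [0.4061, 0.2862, 0.1669]
orientation: [3.141, 0.0, 2.372]
ft_force: [-1.1, -0.1, -0.7]
opening: 0.551
gripper_force: 0.0
```

```bash
python3 - <<'E'
from h import *
s=sense();print(s["tool_pos"],s["orientation"][2],s["opening"])
c=get_image("wrist");find("wrist","stamp_oblong",0,c)
c=get_image("scene");find("scene","stamp_square",.006,c);find("scene","tin",.152,c);find("scene","stamp_oblong",0,c)
c=get_image("top");find("top","stamp_square",.006,c)
E
```

```text
[0.40608958 0.28617191 0.16685234] 2.372173791787217 0.5509019714395139
stamp_oblong conf 0.83 box [306, 170, 344, 196] ('stamp_oblong', [0.4046, 0.286, 0.8175, 0.9383])
stamp_square conf 0.75 box [111, 271, 159, 316] ('stamp_square', [0.4665, -0.5628, 0.9914, 0.1947])
stamp_square conf 0.58 box [376, 152, 389, 169] ('stamp_square', [0.5903, 0.2916, 0.2026, 0.8571])
stamp_square conf 0.58 box [232, 226, 248, 246] ('stamp_square', [0.5071, -0.2332, 1.2664, 0.8623])
tin conf 0.77 box [198, 238, 231, 268] ('tin', [0.5859, -0.342, 1.3953, 0.9254])
tin conf 0.52 box [210, 293, 224, 304] ('tin', [0.6571, -0.3842, -0.1545, 0.0639])
stamp_oblong conf 0.60 box [338, 127, 353, 144] ('stamp_oblong', [0.4018, 0.2856, 0.8914, 0.8745])
stamp_oblong conf 0.41 box [367, 142, 411, 179] ('stamp_oblong', [0.5965, 0.3541, 1.0167, 0.3172])
stamp_square conf 0.59 box [377, 220, 396, 229] ('stamp_square', [0.5053, -0.2314, 1.3726, 0.6857])
stamp_square conf 0.40 box [327, 222, 344, 232] ('stamp_square', [0.4937, -0.0456, -0.8115, 0.9043])
```

move_arm(
  rows="-0.0008 0 -0.04 0.009; -0.0008 0 -0.08 0.009; -0.0008 0 -0.12 0.009; -0.0008 0 -0.145 0.009; -0.0008 0 -0.145 0.009",
)

```text
time: 53.65
tool_pos: [0.4036, 0.2853, 0.0194]
orientation: [-3.137, -0.002, 2.385]
ft_force: [0.6, 0.2, 1.0]
opening: 0.551
gripper_force: 0.0
```

move_arm(
  rows="0 0 -0.005 0; 0 0 -0.01 0; 0 0 -0.01 0; 0 0 -0.01 0",
)

```text
time: 54.05
tool_pos: [0.4052, 0.2863, 0.0128]
orientation: [3.14, 0.0, 2.386]
ft_force: [0.1, -0.0, 0.7]
opening: 0.549
gripper_force: 0.0
```

move_arm(
  rows="0 0 0 0; 0 0 0 0; 0 0 0 0; 0 0 0 0; 0 0 0 0",
  fingers=0,
)

```text
time: 54.55
tool_pos: [0.4049, 0.2861, 0.012]
orientation: [3.141, 0.0, 2.386]
ft_force: [0.7, 0.1, 0.4]
opening: 0.211
gripper_force: 25.0
```

move_arm(
  rows="0 0 0 0; 0 0 0 0; 0 0 0 0; 0 0 0.02 0; 0 0 0.05 0",
)

```text
time: 55.05
tool_pos: [0.404, 0.2856, 0.0613]
orientation: [-3.138, -0.001, 2.386]
ft_force: [-1.3, 1.0, -1.3]
opening: 0.213
gripper_force: 25.0
```

move_arm(
  rows="0 0 0.04 0; 0 0 0.08 0; 0 0 0.11 0; 0 0 0.11 0; 0 0 0.11 0",
)

```text
time: 55.55
tool_pos: [0.4047, 0.286, 0.172]
orientation: [3.141, 0.0, 2.386]
ft_force: [-0.4, -0.1, -2.0]
opening: 0.21
gripper_force: 25.0
```

move_arm(
  rows="0.181 0.098 0 -0.7; 0.181 0.098 0 -0.7; 0.181 0.098 0 -0.7; 0.181 0.098 0 -0.7; 0.181 0.098 0 -0.7",
)

```text
time: 56.05
tool_pos: [0.5889, 0.3854, 0.168]
orientation: [-3.139, 0.001, 1.68]
ft_force: [-1.2, -1.1, -2.3]
opening: 0.209
gripper_force: 25.0
```

move_arm(
  rows="0 0 -0.02 -0.059; 0 0 -0.06 -0.059; 0 0 -0.1 -0.059; 0 0 -0.13 -0.059; 0 0 -0.13 -0.059",
)

```text
time: 56.55
tool_pos: [0.5829, 0.3824, 0.0354]
orientation: [-3.132, 0.004, 1.627]
ft_force: [-0.6, -0.3, -1.3]
opening: 0.209
gripper_force: 25.0
```

move_arm(
  rows="0 0 0 0; 0 0 0 0; 0 0 0 0",
)

```text
time: 56.85
tool_pos: [0.5865, 0.3845, 0.0437]
orientation: [3.139, -0.001, 1.627]
ft_force: [0.3, -0.4, -1.4]
opening: 0.208
gripper_force: 25.0
```

move_arm(
  rows="0 0 -0.006 0; 0 0 -0.01 0; 0 0 -0.01 0; 0 0 -0.01 0; 0 0 -0.01 0",
)

```text
time: 57.35
tool_pos: [0.5859, 0.3841, 0.0321]
orientation: [3.141, -0.0, 1.627]
ft_force: [-0.6, 0.5, -1.8]
opening: 0.209
gripper_force: 25.0
```

move_arm(
  rows="0 0 -0.004 0; 0 0 -0.008 0; 0 0 -0.01 0; 0 0 -0.01 0; 0 0 -0.01 0",
)

```text
time: 57.85
tool_pos: [0.5859, 0.3841, 0.0219]
orientation: [3.142, 0.0, 1.627]
ft_force: [0.0, -0.1, -2.1]
opening: 0.208
gripper_force: 25.0
```

move_arm(
  rows="0 0 -0.002 0; 0 0 -0.004 0; 0 0 -0.004 0; 0 0 -0.004 0",
)

```text
time: 58.25
tool_pos: [0.5859, 0.3841, 0.0181]
orientation: [3.141, -0.0, 1.627]
ft_force: [-0.3, -0.2, -0.7]
opening: 0.207
gripper_force: 25.0
```

In the nest. I'll touch down, release, back off and check.

move_arm(
  rows="0 0 -0.001 0; 0 0 -0.001 0",
)

```text
time: 58.45
tool_pos: [0.586, 0.3841, 0.018]
orientation: [3.141, -0.0, 1.627]
ft_force: [-2.6, -2.0, 8.3]
opening: 0.209
gripper_force: 25.0
```

move_arm(
  rows="0 0 0 0; 0 0 0 0; 0 0 0 0; 0 0 0 0; 0 0 0 0",
  fingers=55,
)

```text
time: 58.95
tool_pos: [0.5858, 0.3841, 0.0169]
orientation: [-3.142, 0.0, 1.627]
ft_force: [0.2, 0.2, 0.5]
opening: 0.532
gripper_force: 0.0
```

move_arm(
  rows="0 0 0.03 0; 0 0 0.07 0; 0 0 0.11 0; 0 0 0.15 0; 0 0 0.15 0",
)

```text
time: 59.45
tool_pos: [0.5878, 0.3852, 0.1732]
orientation: [3.133, -0.004, 1.627]
ft_force: [-0.2, 0.2, -0.3]
opening: 0.551
gripper_force: 0.0
```

move_arm(
  rows="-0.02 -0.1 0 0; -0.02 -0.1 0 0; -0.02 -0.1 0 0; -0.02 -0.1 0 0; -0.02 -0.1 0 0",
)

```text
time: 59.95
tool_pos: [0.5662, 0.2848, 0.1668]
orientation: [3.141, -0.0, 1.627]
ft_force: [-0.7, -0.6, -0.2]
opening: 0.548
gripper_force: 0.0
```

```bash
python3 - <<'E'
from h import *
s=sense();print(s["tool_pos"],s["opening"])
c=get_image("wrist");find("wrist","stamp_square",.006,c);find("wrist","stamp_oblong",.006,c);find("wrist","tray",0,c)
d=get_image("scene");find("scene","tin",.152,d);find("scene","stamp_round",0,d)
a=cv2.resize(c["image"][60:260,200:460],(400,308),interpolation=2);b=cv2.resize(d["image"][210:330,180:336],(400,308),interpolation=2)
cv2.imwrite("pics/end.png",np.hstack([a,b])[:,:,::-1])
E
```

```text
[0.56615209 0.28479311 0.16681909] 0.5477682478841056
stamp_square conf 0.67 box [333, 164, 361, 197] ('stamp_square', [0.5922, 0.2901, -1.5255, 0.9509])
stamp_oblong conf 0.58 box [326, 86, 372, 111] ('stamp_oblong', [0.586, 0.384, 0.0584, 0.9445])
tray conf 0.83 box [314, 73, 383, 201] ('tray', [0.5894, 0.3375, 0.0614, 0.7059])
tray conf 0.40 box [401, 236, 436, 256] ('tray', [0.6971, 0.1327, 0.6544, 0.0107])
tin conf 0.61 box [376, 192, 396, 210] ('tin', [0.7612, 0.0971, -1.155, 0.5182])
tin conf 0.44 box [398, 107, 441, 137] ('tin', [0.6319, 0.3931, -0.1109, 0.5679])
```

View pics/end.png

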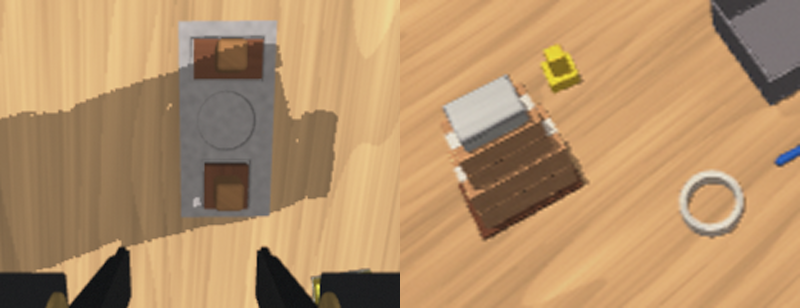

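The left picture shows both brown stamps in their nests at (230,58) and (228,187). The right picture shows the square column with the tin on top at (487,112). There is no round stamp in this scene. Handing in.

```bash
python3 -c "
from cell import *
print(job.close_job())"
```

```text
the job is handed in; nothing more can be done
None
```

The job is handed in at about 60 s, with no verdict shown: the four cartons stand in a square column on the board with the tin on top, and both stamps present (square and oblong) are seated in their nests.

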